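Load and lock a tile sample tray

TASK

Load the sample tray: swing its clamp lever fully open, lay every loose clay tile flat in a compartment that it fits, one tile to a compartment, and press each tile down until its carrier is right at the bottom. Only when all of them are fully down, swing the lever back to fully locked so that the bar's claws hold the tiles in, and leave the other things on the table where they are.

Things in the scene. Friction and masses are not known exactly. Their poses are not given: they have to be found in the camera images.
- tray: Sample tray, fixed on the table: plywood base 166 x 346 mm, four low compartments in a row with 3 mm aluminium walls, rims 19 mm above the table, a grey carrier plate as each floor. Origin on the table under the middle, z up; x points to the steel retaining bar on the far side, y along the row (+y end: two lengthwise compartments; -y end: the square one, then the lever).
- bay_long1 (a point): Centre of the lengthwise compartment at the +y end, fixed 15 mm above the table (raised carrier's top, 4 mm below the rims); axes as the tray's. Inside 102 mm along tray x, 46 mm along y: a strip tile fits, lying along tray x. This point does not sink with the carrier.
- bay_long2 (a point): The same for the second lengthwise compartment, 72 mm further to -y; 102 mm along tray x, 46 mm along y.
- bay_cross (a point): The same for the crosswise compartment, 46 mm along tray x, 102 mm along y: a strip tile fits, lying along tray y.
- bay_square (a point): The same for the square compartment, 66 x 66 mm, for the square tile. A tile in the crosswise compartment is 20 mm away on its +y side and the lever's mount is on its -y side: fingers have most room on its two tray-x sides.
- carrier_long1 (a joint): Carrier plate in compartment bay_long1, m: 0 raised (top 15 mm above the table), 0.006 fully down on its stop (top 9 mm). Pressed straight down with more than about 6 N it sinks; it stays where left (no return spring), and a tile's weight does not sink it. A 14 mm tile on it stands 10 mm above the rims when raised, 4 mm when down.
- carrier_long2 (a joint): Carrier plate in compartment bay_long2, m: 0 raised (top 15 mm above the table), 0.006 fully down on its stop (top 9 mm). Pressed straight down with more than about 6 N it sinks; it stays where left (no return spring), and a tile's weight does not sink it. A 14 mm tile on it stands 10 mm above the rims when raised, 4 mm when down.
- carrier_cross (a joint): Carrier plate in compartment bay_cross, m: 0 raised (top 15 mm above the table), 0.006 fully down on its stop (top 9 mm). Pressed straight down with more than about 6 N it sinks; it stays where left (no return spring), and a tile's weight does not sink it. A 14 mm tile on it stands 10 mm above the rims when raised, 4 mm when down.
- carrier_square (a joint): Carrier plate in compartment bay_square, m: 0 raised (top 15 mm above the table), 0.006 fully down on its stop (top 9 mm). Pressed straight down with more than about 6 N it sinks; it stays where left (no return spring), and a tile's weight does not sink it. A 14 mm tile on it stands 10 mm above the rims when raised, 4 mm when down.
- bar (a joint): Retaining bar, m: 0 locked, 0.016 drawn back (to tray +x), driven by the lever. Its claws, undersides 26 mm and tops 30 mm above the table, reach 12 mm over the compartments when locked, 4 mm clear of them when back. They pass over tiles fully down and strike raised ones.
- bar_mid (a point): Middle of the bar. One claw 20 mm wide at the middle of each lengthwise compartment's far edge, two over the crosswise one near its ends (68 mm free between), one over the square one at its -y corner, these 14 mm wide. The bar between claws lies below 12 mm, so fingers can come down there.
- lever (a joint): Eccentric lever that drives the bar, on an upright pivot at the -y end, rad. 0: fully locked (points to tray -y). 1.57: fully open (points to tray -x, bar back). Grows clockwise seen from above; the bar moves in proportion. Starts near locked. Stiff (0.12 N m, about 2 to 3 N at the knob); stays where it is left.
- lever_knob (a point): middle of the lever's upright black round handle, 18 mm across, from 24 to 62 mm above the table; this point is 48 mm above the table, 55 mm from the pivot.
- lever_pivot (a point): point on the lever's pivot axis at the same height, fixed on the tray.
- strip1: a strip tile, fired clay, 96 x 40 x 14 mm, about 0.12 kg; may be absent. Origin in the middle of its underside, x along its length, y across, z up.
- strip2: a strip tile, fired clay, 96 x 40 x 14 mm, about 0.12 kg; may be absent. Origin in the middle of its underside, x along its length, y across, z up.
- strip3: a strip tile, fired clay, 96 x 40 x 14 mm, about 0.12 kg; may be absent. Origin in the middle of its underside, x along its length, y across, z up.
- square: the square tile, fired clay, 60 x 60 x 14 mm, about 0.11 kg; may be absent. Origin in the middle of its underside, x along one side, y across, z up.
- spacer_box: bystander, to be left alone: grey open spacer box, 75 x 110 x 35 mm. Origin in its underside.
- float: bystander, to be left alone: grout float, black block 110 x 65 with a wooden grip on top, 50 high, in mm. Origin in its underside.
- spatula: bystander, to be left alone: spatula. Origin in its underside.
- cup: bystander, to be left alone: grey cup, 80 across and 90 tall, in mm. Origin in its underside.
- tape: bystander, to be left alone: yellow tape measure, 70 x 35 x 60 mm. Origin in its underside.
Things that resemble listed ones, but are neither listed nor needed, are in the scene too. What is shaped like the square but pink or turquoise is not meant.

How it is judged:
On the way, in this order (a step that is already met when the one before it is completed fails the run):
1. the lever is swung open (value of joint lever above 1.35 rad), for 0.2 s.
2. with the lever still open, every tile present lies in a fitting compartment, pressed fully down (value of joint lever above 1 rad and ((horizontal distance between strip1 and bay_long1 below 0.007 m and angle between the x axis of strip1 and the x axis of tray, either way round below 0.12 rad and z of strip1 in the frame of bay_long1 between -0.01 and -0.004 m) or (horizontal distance between strip1 and bay_long2 below 0.007 m and angle between the x axis of strip1 and the x axis of tray, either way round below 0.12 rad and z of strip1 in the frame of bay_long2 between -0.01 and -0.004 m) or (horizontal distance between strip1 and bay_cross below 0.007 m and angle between the x axis of strip1 and the y axis of tray, either way round below 0.12 rad and z of strip1 in the frame of bay_cross between -0.01 and -0.004 m)) and angle between each of strip1, strip2, strip3, square's own z axis and vertical below 0.06 rad and ((horizontal distance between strip2 and bay_long1 below 0.007 m and angle between the x axis of strip2 and the x axis of tray, either way round below 0.12 rad and z of strip2 in the frame of bay_long1 between -0.01 and -0.004 m) or (horizontal distance between strip2 and bay_long2 below 0.007 m and angle between the x axis of strip2 and the x axis of tray, either way round below 0.12 rad and z of strip2 in the frame of bay_long2 between -0.01 and -0.004 m) or (horizontal distance between strip2 and bay_cross below 0.007 m and angle between the x axis of strip2 and the y axis of tray, either way round below 0.12 rad and z of strip2 in the frame of bay_cross between -0.01 and -0.004 m)) and ((horizontal distance between strip3 and bay_long1 below 0.007 m and angle between the x axis of strip3 and the x axis of tray, either way round below 0.12 rad and z of strip3 in the frame of bay_long1 between -0.01 and -0.004 m) or (horizontal distance between strip3 and bay_long2 below 0.007 m and angle between the x axis of strip3 and the x axis of tray, either way round below 0.12 rad and z of strip3 in the frame of bay_long2 between -0.01 and -0.004 m) or (horizontal distance between strip3 and bay_cross below 0.007 m and angle between the x axis of strip3 and the y axis of tray, either way round below 0.12 rad and z of strip3 in the frame of bay_cross between -0.01 and -0.004 m)) and horizontal distance between square and bay_square below 0.007 m and (angle between the x axis of square and the x axis of tray, either way round below 0.12 rad or angle between the x axis of square and the y axis of tray, either way round below 0.12 rad) and z of square in the frame of bay_square between -0.01 and -0.004 m), for 0.2 s.
3. the lever is swung back to locked, all tiles still home (value of joint lever below 0.2 rad and ((horizontal distance between strip1 and bay_long1 below 0.007 m and angle between the x axis of strip1 and the x axis of tray, either way round below 0.12 rad and z of strip1 in the frame of bay_long1 between -0.01 and -0.004 m) or (horizontal distance between strip1 and bay_long2 below 0.007 m and angle between the x axis of strip1 and the x axis of tray, either way round below 0.12 rad and z of strip1 in the frame of bay_long2 between -0.01 and -0.004 m) or (horizontal distance between strip1 and bay_cross below 0.007 m and angle between the x axis of strip1 and the y axis of tray, either way round below 0.12 rad and z of strip1 in the frame of bay_cross between -0.01 and -0.004 m)) and angle between each of strip1, strip2, strip3, square's own z axis and vertical below 0.06 rad and ((horizontal distance between strip2 and bay_long1 below 0.007 m and angle between the x axis of strip2 and the x axis of tray, either way round below 0.12 rad and z of strip2 in the frame of bay_long1 between -0.01 and -0.004 m) or (horizontal distance between strip2 and bay_long2 below 0.007 m and angle between the x axis of strip2 and the x axis of tray, either way round below 0.12 rad and z of strip2 in the frame of bay_long2 between -0.01 and -0.004 m) or (horizontal distance between strip2 and bay_cross below 0.007 m and angle between the x axis of strip2 and the y axis of tray, either way round below 0.12 rad and z of strip2 in the frame of bay_cross between -0.01 and -0.004 m)) and ((horizontal distance between strip3 and bay_long1 below 0.007 m and angle between the x axis of strip3 and the x axis of tray, either way round below 0.12 rad and z of strip3 in the frame of bay_long1 between -0.01 and -0.004 m) or (horizontal distance between strip3 and bay_long2 below 0.007 m and angle between the x axis of strip3 and the x axis of tray, either way round below 0.12 rad and z of strip3 in the frame of bay_long2 between -0.01 and -0.004 m) or (horizontal distance between strip3 and bay_cross below 0.007 m and angle between the x axis of strip3 and the y axis of tray, either way round below 0.12 rad and z of strip3 in the frame of bay_cross between -0.01 and -0.004 m)) and horizontal distance between square and bay_square below 0.007 m and (angle between the x axis of square and the x axis of tray, either way round below 0.12 rad or angle between the x axis of square and the y axis of tray, either way round below 0.12 rad) and z of square in the frame of bay_square between -0.01 and -0.004 m), for 0.2 s.
At the end, for the whole second after the job is handed in: Every tile present lies flat in a compartment that fits it (within 7 mm of its middle, 0.12 rad of its direction, tilted under 0.06 rad), on a carrier pressed at least 4 of its 6 mm down, at rest, and the lever is within 0.2 rad of locked (all of step 3 and linear speed of each of strip1, strip2, strip3, square below 0.02 m/s); the robot touches nothing.
It fails at once if a bystander is pushed more than 6 cm from its place (distance of any of spacer_box, float, spatula, cup, tape from where it was at the start of the episode above 0.06 m).
Of strip1, strip2, strip3, square only 3 to 4 are there at a start; the rules pass over those that are not, and their reading is None.
At some moment in a run one of strip1, strip2, strip3, square may be knocked a few centimetres aside while the robot is not near it.
Once in a run the grip may slacken for a moment while it holds something.
It also fails if it takes over 210 s, if anything falls off the work surface, if the arm or the gripper's body presses on something with over 40 N, if the wrist force passes 120 N, or if a joint passes its speed limit or range.

ROBOT

A 6-joint arm with a two-finger parallel gripper is mounted at the origin on the work surface. World frame = base frame: x ahead of the robot, y to its left, z up, the work surface at z = 0. Lengths are in m, angles in rad, forces in N, time in s.
With the tool pointing down it reaches from about 0.35 to 0.775 m from the base axis. Payload 5.5 kg.
Tool frame: the origin (TCP) lies between the finger pads; the fingertips stand 19 mm ahead of it and the grasp point (between the pads) is the TCP; z points along the fingers, x is the direction in which the jaws open and shut, and the axes are right-handed (so a half turn about z gives the same grasp; the last joint's range is limited). The gripper opens to 85 mm and grips with 20 to 120 N. Pads are 22 mm wide; open, the fingers measure 114 mm over their backs; the gripper's body (76 mm by 85 mm) begins 54 mm behind the grasp point. The pads swing forward as they close: fully open they stand 13 mm farther back than shut.
Start: joints at [1.039, 0.313, 0.046, 1.304, 0, 1.431], TCP at [0.22, 0.531, 0.25] pointing down, gripper open.
Joint ranges: [-2.76, 2.76], [-0.86, 1.69], [-1.03, 1.26], [-2.2, 2.34], [-1.47, 1.5], [-3.14, 3.14]. Speed limits (rad/s): [2.57, 2.57, 3.14, 3.14, 3.14, 3.14].

INTERFACE

Orientations are given as a unit quaternion [w, x, y, z].
In Python, from workcell import env gives the robot as it stands. The module is installed in compiled form; this text tells all that it offers.
- The arm moves only by the tool carry_out, never from a script. Its argument "steps" is a list of rows, each a list of 7 numbers: the gripper command: -1 is shut, 1 is fully open, values between are in proportion, then the shift along the tool's x, y, z in m, then the turn, a rotation vector about the tool's x, y, z in rad. A call has 1 to 20 rows; each row shifts and turns the commanded pose from where the row before left it, along the tool's axes as they then stand; what a row does not reach is not made up. A row lasts 1/8 s, in which the tool goes at most 62.5 mm and 10.7 degrees, less where a joint would pass 70% of its speed; a pose out of reach is approached as far as the arm can. A call with a gripper value outside its range is refused whole. The fingers move at their own pace and stop on an object; "grip_force" is the grip in N (left out, the last holds). Time passes only in rows, so rows that do not move let the fingers close. It gives the time, the measured TCP pose, the force and the opening at its end, in the units of the state.
- env.get_state(): the state, without advancing time (a new reading comes with each control period).
- env.read_camera(name): name is "scene" or "side" or "wrist"; returns a dict with "color" (384x512x3 uint8, red, green, blue), "K" (3x3 intrinsics, pixels), "dist" ([k1, k2, p1, p2, k3] as OpenCV has them; the pictures are not rectified), "R" (3x3) and "t" (3): a world point X has camera coordinates R X + t. Camera axes: x right, y down, z forward; pixel columns grow to the right and rows downward; lengths in m; the calibration is good to about 2 mm. A picture is of the moment at which its call begins. There is no depth.
- env.hand_in(): hands the job in, once; it reports no verdict.
The state is a dict: "clock": time; "joint_pos": joint angles; "qvel": joint speeds; "tau": joint torques, N m; "tcp_pos": TCP position; "orientation": TCP orientation; "wrist_force": force on the tool from outside, world axes, zero at the start; "ft_torque": the same for the moment, N m; "finger_gap": finger opening in m.
Only numpy, scipy, OpenCV 4.12 (cv2) and the standard library are available. Lean on these libraries where they do the work, as an engineer would, in place of code of your own. Each camera call takes 0.05 s, during which the arm holds its last target. There are 200 camera calls.

## Working session

There is one attempt and no reset: what is moved stays moved. The work goes in short steps, Python scripts to look and compute and a tool call to move; the robot and the scene stay as the last step left them, time stands still between calls to the robot, and variables do not carry over. Pictures are saved under pics/ and viewed, about 12 in all and at most 16, crops included, and the job is handed in when it is done.

Besides the shell and the picture viewer there is one more tool, called after "Call:" by a JSON object that holds its "name" and its "arguments", one argument or row to a line. carry_out: Moves the arm, as the interface text tells. Its arguments: {"type":"object","properties":{"steps":{"type":"array","items":{"type":"array","items":{"type":"number"}}},"grip_force":{"type":"number"}},"required":["steps"]}

```bash
mkdir -p pics; cat > h.py <<'E'
import numpy as np, cv2
from workcell import env
def cam(n):
    return env.read_camera(n)
def save(c,name,crop=None,scale=1):
    im=cv2.cvtColor(c["color"],cv2.COLOR_RGB2BGR)
    if crop: x0,y0,x1,y1=crop; im=im[y0:y1,x0:x1]
    im=cv2.resize(im,None,fx=scale,fy=scale,interpolation=cv2.INTER_CUBIC)
    cv2.imwrite("pics/"+name,im)
def ray(c,px,z):
    """pixels (N,2) -> world points on plane z"""
    p=np.asarray(px,float).reshape(-1,1,2)
    u=cv2.undistortPoints(p,np.array(c["K"]),np.array(c["dist"])).reshape(-1,2)
    R=np.array(c["R"]);t=np.array(c["t"]).reshape(3)
    d=np.c_[u,np.ones(len(u))]@R; o=-R.T@t
    return o+d*((z-o[2])/d[:,2])[:,None]
def proj(c,X):
    X=np.asarray(X,float).reshape(-1,3)
    r,_=cv2.Rodrigues(np.array(c["R"]))
    return cv2.projectPoints(X,r,np.array(c["t"],float),np.array(c["K"]),np.array(c["dist"]))[0].reshape(-1,2)
E
python3 - <<'E'
from h import *
for n in("scene","side","wrist"):
    c=cam(n); save(c,n+"0.png",scale=1.56); R=np.array(c["R"]);print(n,-R.T@np.array(c["t"]).reshape(3),R[2])
print(env.get_state())
E
```

```text
scene [1.07951164 0.98514057 0.92736956] [-0.42789222 -0.68234436 -0.59271782]
side [ 0.16373659 -1.03231966  0.86445864] [ 0.23090912  0.76794095 -0.59745099]
wrist [0.14225884 0.56448264 0.37316902] [ 0.30062192 -0.12550379 -0.94544976]
{'clock': 0.15, 'joint_pos': array([ 1.03937783e+00,  3.13850746e-01,  4.52402789e-02,  1.30355923e+00,
       -2.83264379e-05,  1.43118944e+00]), 'qvel': array([ 0.00034862, -0.00209685,  0.00423305,  0.000944  , -0.00116773,
       -0.00066643]), 'tau': array([ 2.06256329e-03, -4.81064165e+01,  2.98816055e+01,  1.38406054e-02,
       -1.19649444e-04, -5.35428546e-05]), 'tcp_pos': array([0.21941752, 0.53112169, 0.24960081]), 'orientation': array([ 3.11368490e-04,  8.31222802e-01,  5.55939009e-01, -6.12200887e-04]), 'wrist_force': array([ 0.12444486, -0.72706878,  0.1900441 ]), 'ft_torque': array([-0.02327187, -0.03224334, -0.02694101]), 'finger_gap': 0.08522410336662757}
```

View pics/scene0.png

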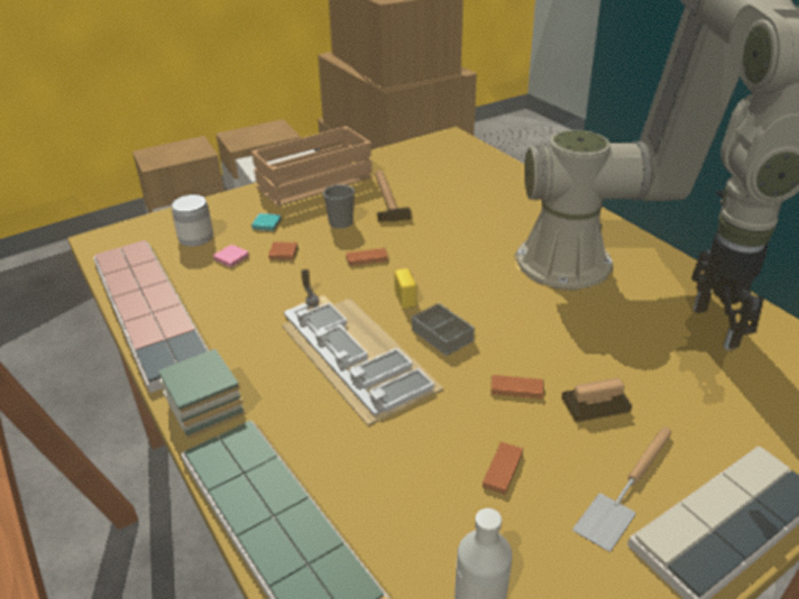

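View pics/side0.png

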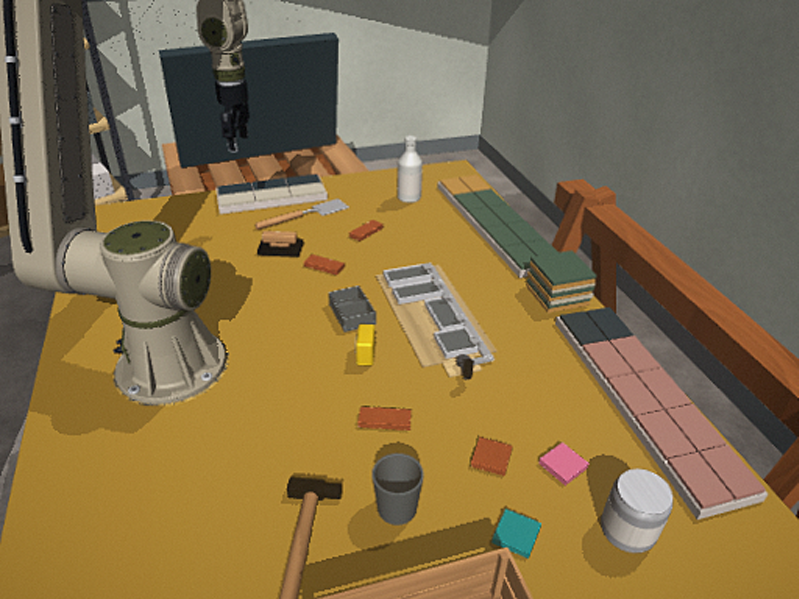

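Scene picture (shown at 1.56x): orange strips are at about (517,386), (503,467) and (367,257). The orange-red square is at (283,250). Lookalikes are pink (231,255) and turquoise (265,222), plus the tiles in the pallets, and none of these are wanted. The lever is at (308,290) and the tray at about (360,360). In the side picture the same square is at (491,455), pink at (564,462) and turquoise at (517,532). I choose the orange-red one.

```bash
cat >> h.py <<'E'
def tiles(c,z=0.007,lo=60,hi=200000):
    hsv=cv2.cvtColor(c["color"],cv2.COLOR_RGB2HSV)
    m=((hsv[...,0]<13)&(hsv[...,1]>150)&(hsv[...,2]>70)).astype(np.uint8)
    m=cv2.morphologyEx(m,cv2.MORPH_OPEN,np.ones((2,2)))
    out=[]
    for k in cv2.findContours(m,cv2.RETR_EXTERNAL,cv2.CHAIN_APPROX_NONE)[0]:
        if cv2.contourArea(k)<lo: continue
        w=ray(c,k.reshape(-1,2),z)[:,:2]
        (cx,cy),(a,b),g=cv2.minAreaRect((w*1000).astype(np.float32))
        if a<b: a,b,g=b,a,g+90
        if 40<a<150 and b>20: out.append((k.reshape(-1,2).mean(0).round(),round(cx/1000,4),round(cy/1000,4),round(a),round(b),round((np.radians(g)+np.pi/2)%np.pi-np.pi/2,3)))
    return out
E
python3 - <<'E'
from h import *
S=cam("scene");D=cam("side")
for c in(S,D):
    print("cam")
    for t in tiles(c): print(*t)
a=cv2.cvtColor(S["color"],4)[170:290,165:305]; b=cv2.cvtColor(D["color"],4)[150:255,230:330]
a=cv2.resize(a,(700,600),interpolation=2)
cv2.imwrite("pics/a.png",a); 
b=cv2.resize(b,(570,600),interpolation=2)
cv2.imwrite("pics/b.png",b)
E
```

```text
cam
cam
[316. 293.] 0.5369 -0.4105 68 60 0.93
[247. 269.] 0.3824 -0.2739 94 51 -0.364
[455. 216.] 1.1254 -0.2481 107 39 1.059
[208. 170.] 0.3797 0.263 99 53 -0.719
[235. 148.] 0.5245 0.3981 106 51 0.572
```

View pics/a.png

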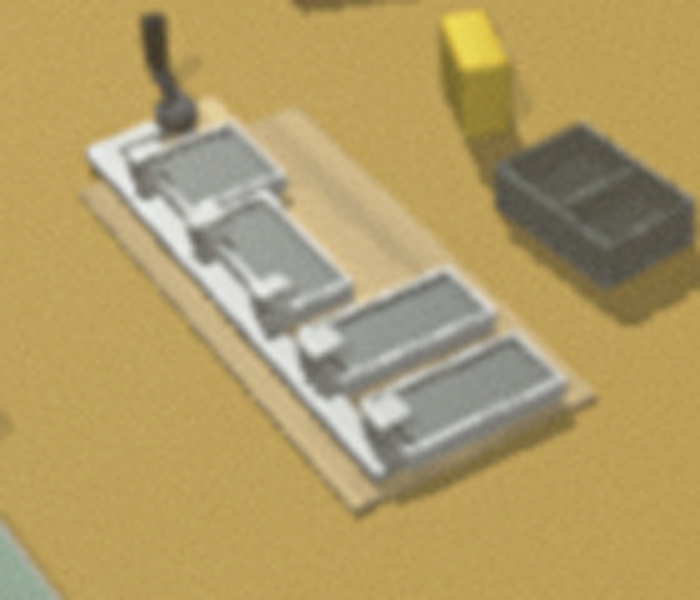

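View pics/b.png

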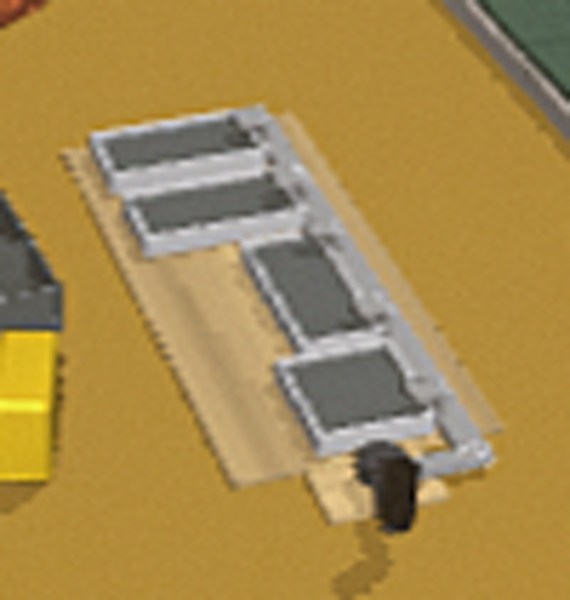

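The tray crops show the base corners at a:(360,513), (595,400), (82,193) and b:(65,150), (237,487), (287,113), (500,432). The knob top is at a:(152,18) and about b:(397,520), and the lever is near locked.

```bash
python3 - <<'E'
from h import *
S=cam("scene");D=cam("side")
A=lambda p:np.array(p)/5+[165,170]
B=lambda p:np.array(p)/[5.7,5.714]+[230,150]
z=.004
print("scene base",ray(S,A([(360,513),(595,400),(82,193)]),z).round(4))
print("side base (ny,-x+y? )",ray(D,B([(65,150),(237,487),(285,112),(500,432)]),z).round(4))
# rims z=.019: long1 outer corners
print("S rim",ray(S,A([(512,335),(567,380),(447,268),(495,312)]),.019).round(4))
print("D rim",ray(D,B([(92,133),(268,107),(277,365),(318,440),(435,408)]),.019).round(4))
print("knobtop", ray(S,A([(152,16)]),.062),ray(D,B([(378,455)]),.062))
print("pivot", ray(S,A([(177,110)]),.02),ray(D,B([(378,460)]),.02))
h=cv2.cvtColor(S["color"],cv2.COLOR_RGB2HSV)
for p in [(331,248),(322,299),(235,164),(181,160),(333,244)]: print(h[p[1],p[0]])
E
```

```text
scene base [[ 0.6547  0.206   0.004 ]
 [ 0.4945  0.2043  0.004 ]
 [ 0.6595 -0.1394  0.004 ]]
side base (ny,-x+y? ) [[ 0.4929  0.191   0.004 ]
 [ 0.4967 -0.156   0.004 ]
 [ 0.6513  0.1942  0.004 ]
 [ 0.6569 -0.1544  0.004 ]]
S rim [[0.5124 0.1445 0.019 ]
 [0.5077 0.1944 0.019 ]
 [0.5113 0.0715 0.019 ]
 [0.5094 0.1218 0.019 ]]
D rim [[ 0.5099  0.1841  0.019 ]
 [ 0.6337  0.1818  0.019 ]
 [ 0.5471 -0.0789  0.019 ]
 [ 0.5471 -0.1474  0.019 ]
 [ 0.621  -0.1402  0.019 ]]
knobtop [[ 0.56221364 -0.21924533  0.062     ]] [[ 0.55393481 -0.21239908  0.062     ]]
pivot [[ 0.57434757 -0.16629937  0.02      ]] [[ 0.57282582 -0.17334629  0.02      ]]
[ 11 146 178]
[ 11 143 177]
[ 12 145 178]
[ 11 143 173]
[ 11 152 170]
```

Call:
{"name": "carry_out", "arguments": {
  "steps": [
    [1, -0.028, 0.037, -0.0036, 0, 0, 0],
    [1, -0.028, 0.037, -0.0036, 0, 0, 0],
    [1, -0.028, 0.037, -0.0036, 0, 0, 0],
    [1, -0.028, 0.037, -0.0036, 0, 0, 0],
    [1, -0.028, 0.037, -0.0036, 0, 0, 0],
    [1, -0.028, 0.037, -0.0036, 0, 0, 0],
    [1, -0.028, 0.037, -0.0036, 0, 0, 0],
    [1, -0.028, 0.037, -0.0036, 0, 0, 0],
    [1, -0.028, 0.037, -0.0036, 0, 0, 0],
    [1, -0.028, 0.037, -0.0036, 0, 0, 0],
    [1, -0.028, 0.037, -0.0036, 0, 0, 0],
    [1, -0.028, 0.037, -0.0036, 0, 0, 0],
    [1, -0.028, 0.037, -0.0036, 0, 0, 0],
    [1, -0.028, 0.037, -0.0036, 0, 0, 0],
    [1, 0, 0, 0, 0, 0, -0.098],
    [1, 0, 0, 0, 0, 0, -0.098],
    [1, 0, 0, 0, 0, 0, -0.098],
    [1, 0, 0, 0, 0, 0, -0.098],
    [1, 0, 0, 0, 0, 0, 0]
  ]
}}

```text
clock: 2.72
tcp_pos: [0.5486, -0.0286, 0.3006]
orientation: [-0.0, 0.707, 0.707, 0.0]
wrist_force: [-0.5, 0.3, -0.2]
finger_gap: 0.0853
```

```bash
sed -i 's/\[...,1\]>150/[...,1]>135/' h.py; cat >> h.py <<'E'
from scipy.spatial.transform import Rotation as Rn
def go(x,y,z,yaw):
    """tool-frame shift, then turn, to reach the pose (tool down)"""
    s=env.get_state(); w,a,b,c=s["orientation"]; R=Rn.from_quat([a,b,c,w])
    d=R.inv().apply(np.array([x,y,z])-s["tcp_pos"])
    T=Rn.from_matrix(np.c_[[np.cos(yaw),np.sin(yaw),0],[np.sin(yaw),-np.cos(yaw),0],[0,0,-1]])
    r=(R.inv()*T).as_rotvec()
    print("t",round(s["clock"],1),"tcp",s["tcp_pos"].round(4),"yaw",round(np.arctan2(R.as_matrix()[1,0],R.as_matrix()[0,0]),3),"gap",round(s["finger_gap"],4),"F",np.round(s["wrist_force"],1),"q6",s["joint_pos"][5].round(2))
    print(" shift",d.round(4),"turn",r.round(3),"rows>=",int(np.ceil(np.linalg.norm(d)/.06)))
E
python3 - <<'E'
from h import *
go(.557,-.217,.15,3.14)
W=cam("wrist"); save(W,"w1.png",scale=1.56)
for t in tiles(cam("scene")): print(*t)
for t in tiles(W): print(*t)
E
```

```text
t 2.7 tcp [ 0.5486 -0.0286  0.3006] yaw 1.57 gap 0.0853 F [-0.5  0.3 -0.2] q6 -0.2
 shift [-0.1884  0.0086  0.1506] turn [ 0.   -0.   -1.57] rows>= 5
[323. 300.] 0.5195 0.4139 95 38 0.572
[332. 248.] 0.3748 0.2783 91 42 -0.728
[236. 165.] 0.3794 -0.2627 90 41 -0.333
[182. 161.] 0.5344 -0.3991 58 56 -0.6
[504.  19.] 0.4039 0.2541 42 28 0.892
[37. 21.] 0.4022 -0.2757 53 41 -0.36
```

View pics/w1.png

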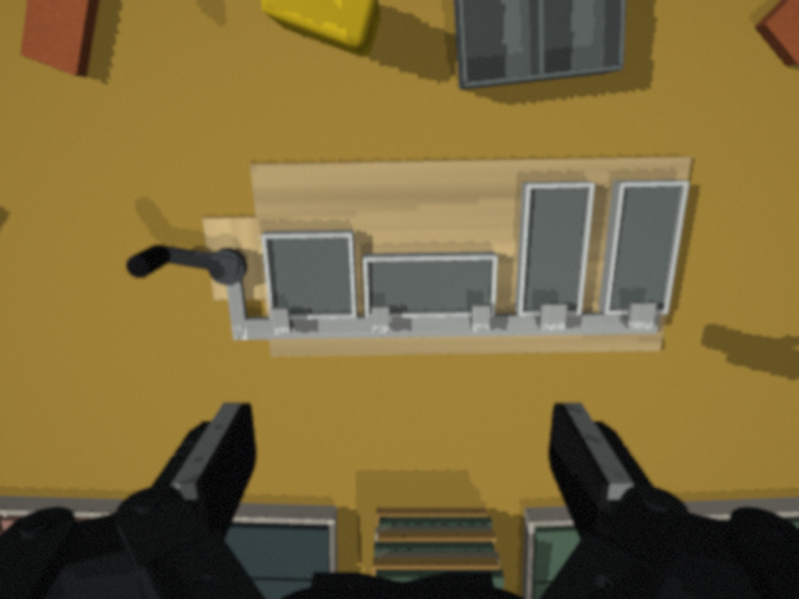

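The wrist view shows the compartments (long1 about (647,250), long2 (555,250), cross (430,287), square (310,275)), with the knob top at (138,266) and the pivot at (231,265).

```bash
python3 - <<'E'
from h import *
W=cam("wrist")
f=lambda p,z:ray(W,np.array(p)/1.5625,z)[:,:2].round(4)
print("sq",f([(263,233),(352,231),(357,318)],.019).tolist())
print("cr",f([(363,256),(495,254),(367,317)],.019).tolist())
print("l2",f([(526,184),(594,184),(583,315),(518,315)],.019).tolist())
print("l1",f([(619,183),(688,182),(606,314)],.019).tolist())
print("base",f([(252,162),(690,158),(270,355),(661,350)],.006).tolist())
print("knob top",f([(139,266)],.062),"bot",f([(158,258)],.024),"pivot",f([(233,265)],.024))
E
```

```text
sq [[0.5486, -0.1375], [0.5471, -0.0671], [0.6207, -0.0654]]
cr [[0.5674, -0.0589], [0.5659, 0.0469], [0.6198, -0.057]]
l2 [[0.5109, 0.0675], [0.511, 0.1196], [0.6183, 0.1233], [0.6182, 0.0691]]
l1 [[0.5103, 0.1387], [0.5096, 0.1913], [0.6174, 0.1423]]
base [[0.4952, -0.1446], [0.4928, 0.1966], [0.6606, -0.1446], [0.6562, 0.2004]]
knob top [[ 0.5638 -0.2173]] bot [[ 0.5676 -0.2211]] pivot [[ 0.5734 -0.1624]]
```

Call:
{"name": "carry_out", "arguments": {
  "steps": [
    [1, -0.038, 0.0036, 0.03, 0, 0, 0],
    [1, -0.038, 0.0036, 0.03, 0, 0, 0],
    [1, -0.038, 0.0036, 0.03, 0, 0, 0],
    [1, -0.038, 0.0036, 0.03, 0, 0, 0],
    [1, -0.038, 0.0036, 0.03, 0, 0, 0],
    [1, 0, 0, 0, 0, 0, -0.1745],
    [1, 0, 0, 0, 0, 0, -0.1745],
    [1, 0, 0, 0, 0, 0, -0.1745],
    [1, 0, 0, 0, 0, 0, -0.1745],
    [1, 0, 0, 0, 0, 0, -0.1745],
    [1, 0, 0, 0, 0, 0, -0.1745],
    [1, 0, 0, 0, 0, 0, -0.1745],
    [1, 0, 0, 0, 0, 0, -0.1745],
    [1, 0, 0, 0, 0, 0, -0.1745],
    [1, 0, 0, 0.035, 0, 0, 0],
    [1, 0, 0, 0.035, 0, 0, 0],
    [1, 0, 0, 0.03, 0, 0, 0],
    [1, 0, 0, 0, 0, 0, 0]
  ]
}}

```text
clock: 5.12
tcp_pos: [0.5647, -0.2175, 0.0482]
orientation: [-0.002, 0.0, 1.0, 0.001]
wrist_force: [-0.7, -0.0, 0.3]
finger_gap: 0.0855
```

```bash
python3 - <<'E'
from h import *
go(.566,-.218,.05,3.14)
W=cam("wrist"); save(W,"w2.png",scale=1)
E
```

```text
t 5.1 tcp [ 0.5647 -0.2175  0.0482] yaw 3.141 gap 0.0855 F [-0.7 -0.   0.3] q6 -2.07
 shift [-0.0013 -0.0005 -0.0018] turn [ 0.003 -0.005  0.001] rows>= 1
```

View pics/w2.png

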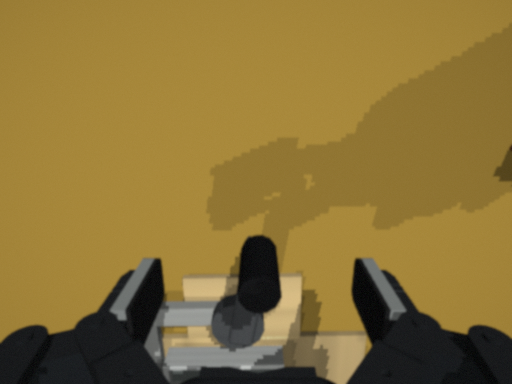

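The knob (260,270) stands between the open fingers, centred. Closing on it.

Call:
{"name": "carry_out", "arguments": {
  "steps": [
    [-1, 0, 0, 0, 0, 0, 0],
    [-1, 0, 0, 0, 0, 0, 0],
    [-1, 0, 0, 0, 0, 0, 0],
    [-1, 0, 0, 0, 0, 0, 0],
    [-1, 0, 0, 0, 0, 0, 0],
    [-1, 0, 0, 0, 0, 0, 0]
  ],
  "grip_force": 40
}}

```text
clock: 5.92
tcp_pos: [0.5666, -0.219, 0.0514]
orientation: [0.0, 0.0, 1.0, -0.0]
wrist_force: [-3.7, -0.7, 5.9]
finger_gap: 0.0168
```

```bash
python3 - <<'E'
from h import *
go(.518,-.164,.048,1.5)
# arc in world about pivot; knob at rel angle
s=env.get_state()["tcp_pos"]
P=np.array([.573,-.164]); v=s[:2]-P; print(v,np.hypot(*v),np.arctan2(-v[0],-v[1]))
E
```

```text
t 5.9 tcp [ 0.5666 -0.219   0.0514] yaw 3.141 gap 0.0168 F [-3.7 -0.7  5.9] q6 -2.07
 shift [0.0486 0.055  0.0033] turn [-1.000e-03  1.000e-03  1.641e+00] rows>= 2
[-0.0063859  -0.05503153] 0.055400805177536004 0.11552410959194626
```

Call:
{"name": "carry_out", "arguments": {
  "steps": [
    [-1, 0.0078, 0.0015, 0, 0, 0, 0.143],
    [-1, 0.0078, 0.0015, 0, 0, 0, 0.143],
    [-1, 0.0078, 0.0015, 0, 0, 0, 0.143],
    [-1, 0.0078, 0.0015, 0, 0, 0, 0.143],
    [-1, 0.0078, 0.0015, 0, 0, 0, 0.143],
    [-1, 0.0078, 0.0015, 0, 0, 0, 0.143],
    [-1, 0.0078, 0.0015, 0, 0, 0, 0.143],
    [-1, 0.0078, 0.0015, 0, 0, 0, 0.143],
    [-1, 0.0078, 0.0015, 0, 0, 0, 0.143],
    [-1, 0.0078, 0.0015, 0, 0, 0, 0.143],
    [-1, 0, 0, 0, 0, 0, 0],
    [-1, 0, 0, 0, 0, 0, 0]
  ]
}}

```text
clock: 7.42
tcp_pos: [0.5203, -0.1667, 0.0515]
orientation: [0.003, 0.656, 0.755, 0.0]
wrist_force: [4.0, -6.0, -2.2]
finger_gap: 0.0167
```

```bash
python3 - <<'E'
from h import *
go(.518,-.164,.048,1.571)
E
```

```text
t 7.4 tcp [ 0.5203 -0.1667  0.0515] yaw 1.711 gap 0.0167 F [ 4.  -6.  -2.2] q6 -0.6
 shift [ 0.003  -0.0019  0.0035] turn [0.005 0.004 0.14 ] rows>= 1
```

Call:
{"name": "carry_out", "arguments": {
  "steps": [
    [-1, 0.004, 0.0005, 0, 0, 0, 0.07],
    [-1, 0, 0, 0, 0, 0, 0],
    [1, 0, 0, 0, 0, 0, 0],
    [1, 0, 0, 0, 0, 0, 0],
    [1, 0, 0, 0, 0, 0, 0],
    [1, 0, 0, 0, 0, 0, 0],
    [1, 0, 0, -0.05, 0, 0, 0],
    [1, 0, 0, -0.06, 0, 0, 0],
    [1, 0, 0, -0.05, 0, 0, 0],
    [1, 0, -0.05, -0.04, 0, 0, 0],
    [1, 0, 0, 0, 0, 0, 0]
  ]
}}

```text
clock: 8.8
tcp_pos: [0.4684, -0.1644, 0.2535]
orientation: [0.003, 0.682, 0.731, 0.001]
wrist_force: [1.5, 0.0, 0.1]
finger_gap: 0.0852
```

```bash
python3 - <<'E'
from h import *
go(.38,-.266,.20,1.57)
W=cam("wrist"); save(W,"w3.png",scale=1.56)
for t in tiles(W): print(*t)
E
```

```text
t 8.8 tcp [ 0.4684 -0.1644  0.2535] yaw 1.641 gap 0.0852 F [1.5 0.  0.1] q6 -0.57
 shift [-0.095  -0.0955  0.0533] turn [0.005 0.003 0.071] rows>= 3
[ 50. 198.] 0.5406 -0.4054 61 61 0.93
[166.  65.] 0.3833 -0.2658 96 41 -0.362
```

View pics/w3.png

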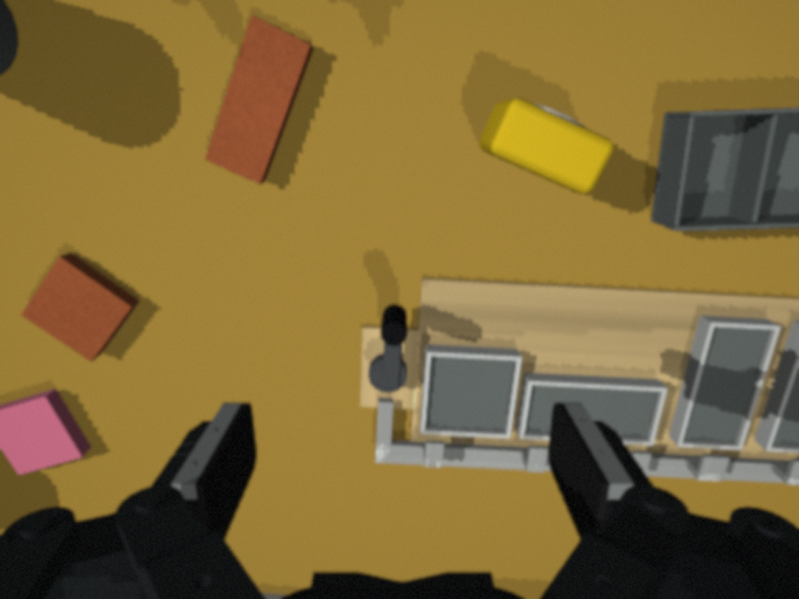

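The picture shows the lever open (knob at (394,325), pivot at (388,372)), the bar drawn back, the strip at (258,100) and the square at (80,305). I'll now measure the compartments from the shadow-free first wrist picture.

```bash
python3 - <<'E'
from h import *
W=cam("wrist"); s=env.get_state(); w,a,b,c=s["orientation"]
Rt=Rn.from_quat([a,b,c,w]).as_matrix(); R=np.array(W["R"]);t=np.array(W["t"]).reshape(3)
Rc=R@Rt; tc=R@s["tcp_pos"]+t           # cam from tool
R1=np.array([[0,1,0],[1,0,0],[0,0,-1.]]).T; T1=np.array([.5486,-.0286,.3006])
W["R"]=Rc@R1.T; W["t"]=tc-W["R"]@T1
im=cv2.resize(cv2.imread("pics/w1.png"),(512,384),interpolation=cv2.INTER_AREA)
hsv=cv2.cvtColor(im,cv2.COLOR_BGR2HSV)
g=(hsv[...,1]<60)
m=(g&(hsv[...,2]>60)&(hsv[...,2]<135)).astype(np.uint8)
print(hsv[160,412],hsv[183,200], hsv[120,412])
out=cv2.findContours(m,cv2.RETR_EXTERNAL,cv2.CHAIN_APPROX_NONE)[0]
for k in out:
    if cv2.contourArea(k)<700: continue
    p=k.reshape(-1,2)
    (cx,cy),(x,y),q=cv2.minAreaRect((ray(W,p,.015)[:,:2]*1000).astype(np.float32)); print(p.mean(0).round(),round(cx,1),round(cy,1),round(x,1),round(y,1),round(q,1))
br=(g&(hsv[...,2]>=140)).astype(np.uint8)
for k in cv2.findContours(br,cv2.RETR_CCOMP,cv2.CHAIN_APPROX_NONE)[0]:
    if cv2.contourArea(k)<700: continue
    p=k.reshape(-1,2)
    (cx,cy),(x,y),q=cv2.minAreaRect((ray(W,p,.019)[:,:2]*1000).astype(np.float32)); print("rim",p.mean(0).round(),round(cx,1),round(cy,1),round(x,1),round(y,1),round(q,1))
E
```

```text
[80 15 99] [78 13 98] [ 72  11 112]
[348. 351.] 878.4 121.5 114.5 53.3 3.4
[183. 342.] 862.7 -148.7 105.9 88.5 87.6
[283. 190.] 603.8 6.2 61.9 125.3 0.9
[198. 181.] 595.5 -104.8 82.5 66.5 1.0
[412. 166.] 572.4 168.4 118.1 45.5 1.3
[371. 164.] 571.1 107.7 71.4 122.8 89.9
[344.  25.] 411.8 70.7 55.9 120.2 2.0
rim [320. 175.] 574.9 10.2 128.0 366.6 0.9
rim [198. 181.] 594.3 -103.9 84.6 68.7 0.5
```

Call:
{"name": "carry_out", "arguments": {
  "steps": [
    [1, -0.035, -0.032, 0, 0, 0, 0.144],
    [1, -0.035, -0.032, 0, 0, 0, 0.144],
    [1, -0.02, -0.04, 0.02, 0, 0, 0.144],
    [1, 0, 0, 0.06, 0, 0, 0],
    [1, 0, 0, 0, 0, 0, 0]
  ]
}}

```text
clock: 9.52
tcp_pos: [0.3583, -0.2415, 0.1647]
orientation: [-0.006, 0.823, 0.568, -0.001]
wrist_force: [1.3, 0.6, -0.1]
finger_gap: 0.0858
```

```bash
python3 - <<'E'
from h import *
for t in tiles(cam("wrist")): print(*t)
for t in tiles(cam("scene")): print(*t)
go(.383,-.266,.021,1.209)
E
```

```text
[177. 369.] 0.5308 -0.4007 55 33 0.937
[240. 212.] 0.3845 -0.2667 98 39 -0.358
[332. 248.] 0.3747 0.2782 91 43 -0.728
[236. 165.] 0.3795 -0.2619 90 42 -0.39
[182. 160.] 0.5324 -0.4019 58 49 -0.6
t 9.6 tcp [ 0.362  -0.2445  0.1696] yaw 1.21 gap 0.0854 F [-0.9  0.3  1. ] q6 -0.42
 shift [-0.0128  0.0275  0.1485] turn [-0.002 -0.001  0.001] rows>= 3
```

Call:
{"name": "carry_out", "arguments": {
  "steps": [
    [1, -0.0065, 0.0145, 0.05, 0, 0, 0],
    [1, -0.0065, 0.0145, 0.05, 0, 0, 0],
    [1, 0, 0, 0.03, 0, 0, 0],
    [1, 0, 0, 0.018, 0, 0, 0],
    [-1, 0, 0, 0, 0, 0, 0],
    [-1, 0, 0, 0, 0, 0, 0],
    [-1, 0, 0, 0, 0, 0, 0],
    [-1, 0, 0, 0, 0, 0, 0],
    [-1, 0, 0, 0, 0, 0, 0]
  ],
  "grip_force": 60
}}

```text
clock: 10.75
tcp_pos: [0.3858, -0.2684, 0.0238]
orientation: [0.002, 0.823, 0.569, 0.001]
wrist_force: [0.7, 1.1, 4.4]
finger_gap: 0.0383
```

```bash
python3 - <<'E'
from h import *
go(.565,.0945,.15,1.584)
save(cam("wrist"),"w4.png")
E
```

```text
t 10.8 tcp [ 0.3858 -0.2684  0.0238] yaw 1.21 gap 0.0383 F [0.7 1.1 4.4] q6 -0.42
 shift [ 0.4026  0.04   -0.1266] turn [ 0.004  0.002 -0.374] rows>= 8
```

View pics/w4.png

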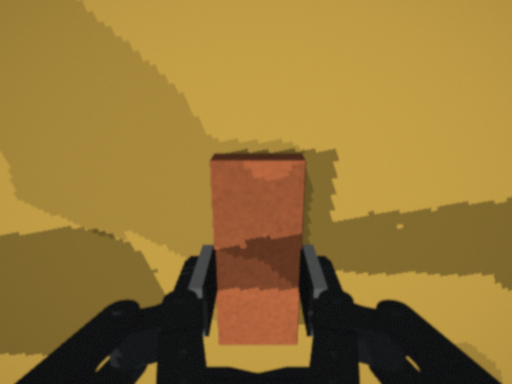

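The strip is held between the pads, with its top face spanning rows 160 to 344.

```bash
cat >> h.py <<'E'
def intool(P):
    s=env.get_state(); w,a,b,c=s["orientation"]
    return Rn.from_quat([a,b,c,w]).inv().apply(np.asarray(P)-s["tcp_pos"])
E
python3 - <<'E'
from h import *
W=cam("wrist")
print(intool(ray(W,[(211,160),(304,160),(219,344),(298,344)],.014)).round(4))
E
```

```text
[[-0.0178 -0.052   0.0096]
 [ 0.0204 -0.052   0.0096]
 [-0.0181  0.0432  0.01  ]
 [ 0.0217  0.0432  0.01  ]]
```

Call:
{"name": "carry_out", "arguments": {
  "steps": [
    [-1, 0, 0, -0.05, 0, 0, 0],
    [-1, 0, 0, -0.06, 0, 0, 0],
    [-1, 0, 0, -0.04, 0, 0, 0],
    [-1, 0.05, 0.005, 0, 0, 0, 0],
    [-1, 0.05, 0.005, 0, 0, 0, 0],
    [-1, 0.05, 0.005, 0, 0, 0, 0],
    [-1, 0.05, 0.005, 0, 0, 0, 0],
    [-1, 0.05, 0.005, 0, 0, 0, 0],
    [-1, 0.05, 0.005, 0, 0, 0, 0],
    [-1, 0.05, 0.005, 0, 0, 0, 0],
    [-1, 0.05, 0.005, 0, 0, 0, 0],
    [-1, 0, 0, 0, 0, 0, -0.125],
    [-1, 0, 0, 0, 0, 0, -0.125],
    [-1, 0, 0, 0, 0, 0, -0.125],
    [-1, 0, 0, 0.05, 0, 0, 0],
    [-1, 0, 0, 0, 0, 0, 0],
    [-1, 0, 0, 0, 0, 0, 0]
  ]
}}

```text
clock: 12.98
tcp_pos: [0.5635, 0.0929, 0.1232]
orientation: [0.0, 0.702, 0.712, 0.0]
wrist_force: [-0.7, -0.1, -0.5]
finger_gap: 0.038
```

```bash
python3 - <<'E'
from h import *
go(.565,.0945,.08,1.584)
save(cam("wrist"),"w5.png",scale=1.56)
E
```

```text
t 13.0 tcp [0.5635 0.0929 0.1232] yaw 1.584 gap 0.038 F [-0.7 -0.1 -0.5] q6 0.01
 shift [0.0015 0.0015 0.0433] turn [ 0.001 -0.     0.   ] rows>= 1
```

View pics/w5.png

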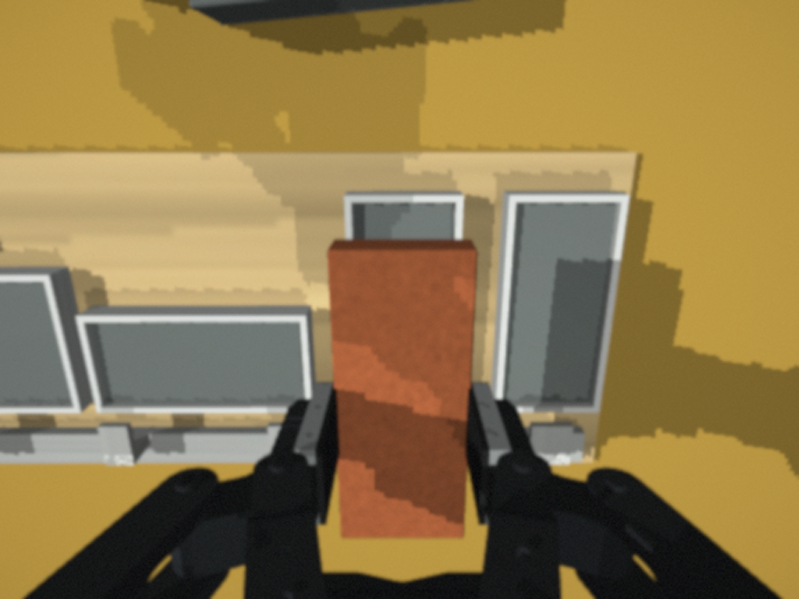

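The picture shows the held strip over long2. The rims' outer corners are long2 (345,193), (463,193); long1 (507,193), (629,193), (497,411), (600,411); and cross (78,315), (313,309), (97,412).

```bash
python3 - <<'E'
from h import *
W=cam("wrist")
p=np.array([(345,193),(463,193),(507,193),(629,193),(497,411),(600,411),(78,315),(313,309),(97,412),(313,411)])/1.5625
P=ray(W,p,.019); print(np.c_[P[:,:2],intool(P)[:,:2]].round(4))
s=env.get_state();zt=s["tcp_pos"][2]-.0098
print(intool(ray(W,np.array([(329,249),(475,249),(342,538),(465,538)])/1.5625,zt)).round(4))
E
```

```text
[[ 0.5107  0.0685 -0.0237 -0.0543]
 [ 0.51    0.1198  0.0275 -0.0543]
 [ 0.5097  0.1389  0.0467 -0.0543]
 [ 0.509   0.1918  0.0996 -0.0543]
 [ 0.618   0.1425  0.0488  0.054 ]
 [ 0.6173  0.1943  0.1006  0.054 ]
 [ 0.5691 -0.058  -0.151   0.0023]
 [ 0.5646  0.0523 -0.0406 -0.0007]
 [ 0.6212 -0.0584 -0.1521  0.0544]
 [ 0.6193  0.05   -0.0437  0.054 ]]
[[-0.0181 -0.0521  0.0096]
 [ 0.0202 -0.0521  0.0096]
 [-0.0183  0.0434  0.0099]
 [ 0.0214  0.0434  0.0099]]
```

Call:
{"name": "carry_out", "arguments": {
  "steps": [
    [-1, 0.0013, 0.004, 0.03, 0, 0, 0],
    [-1, 0, 0, 0.03, 0, 0, 0],
    [-1, 0, 0, 0.012, 0, 0, 0],
    [-1, 0, 0, 0.006, 0, 0, 0],
    [-1, 0, 0, 0.006, 0, 0, 0],
    [-1, 0, 0, 0, 0, 0, 0]
  ]
}}

```text
clock: 13.82
tcp_pos: [0.5676, 0.0943, 0.0384]
orientation: [0.0, 0.702, 0.712, 0.001]
wrist_force: [0.0, -1.0, -1.2]
finger_gap: 0.0377
```

```bash
python3 - <<'E'
from h import *
go(.565,.0945,.08,1.584)
save(cam("wrist"),"w6.png",crop=(120,60,460,340),scale=2)
E
```

```text
t 13.8 tcp [0.5676 0.0943 0.0384] yaw 1.584 gap 0.0377 F [ 0.  -1.  -1.2] q6 0.01
 shift [ 0.0003 -0.0026 -0.0416] turn [ 0.001 -0.     0.   ] rows>= 1
```

View pics/w6.png

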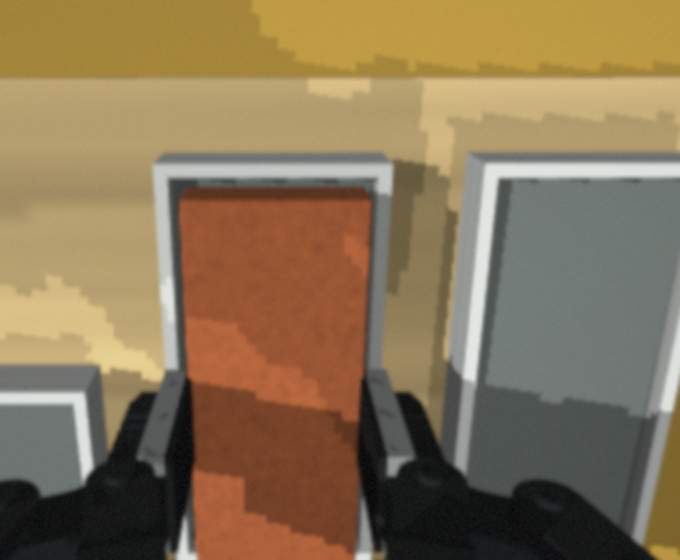

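The strip lies inside long2's rims with even gaps. Releasing it, then pressing with shut fingers.

Call:
{"name": "carry_out", "arguments": {
  "steps": [
    [0.25, 0, 0, 0, 0, 0, 0],
    [0.25, 0, 0, 0, 0, 0, 0],
    [0.25, 0, 0, 0, 0, 0, 0],
    [0.25, 0, 0, -0.041, 0, 0, 0],
    [-1, 0, -0.004, 0, 0, 0, 0],
    [-1, 0, 0, 0, 0, 0, 0],
    [-1, 0, 0, 0, 0, 0, 0],
    [-1, 0, 0, 0.02, 0, 0, 0],
    [-1, 0, 0, 0.01, 0, 0, 0],
    [-1, 0, 0, 0.005, 0, 0, 0],
    [-1, 0, 0, 0.004, 0, 0, 0],
    [-1, 0, 0, 0, 0, 0, 0],
    [-1, 0, 0, 0, 0, 0, 0]
  ]
}}

```text
clock: 15.5
tcp_pos: [0.5619, 0.0942, 0.042]
orientation: [-0.0, 0.702, 0.712, -0.0]
wrist_force: [-8.7, -0.1, 19.0]
finger_gap: 0.0001
```

Call:
{"name": "carry_out", "arguments": {
  "steps": [
    [-1, 0, 0, -0.03, 0, 0, 0],
    [1, 0, 0, -0.06, 0, 0, 0],
    [1, 0.04, -0.047, -0.04, 0, 0, 0],
    [1, 0.04, -0.047, 0, 0, 0, 0],
    [1, 0.04, -0.047, 0, 0, 0, 0],
    [1, 0.04, -0.047, 0, 0, 0, 0],
    [1, 0, 0, 0, 0, 0, 0.147],
    [1, 0, 0, 0, 0, 0, 0.147],
    [1, 0, 0, 0, 0, 0, 0.147],
    [1, 0, 0, 0, 0, 0, 0.147],
    [1, 0, 0, 0, 0, 0, 0.147],
    [1, 0, 0, 0, 0, 0, 0]
  ]
}}

```text
clock: 17.0
tcp_pos: [0.3801, 0.2458, 0.1638]
orientation: [-0.0, 0.911, 0.413, 0.0]
wrist_force: [-0.1, -0.3, -0.4]
finger_gap: 0.0854
```

```bash
python3 - <<'E'
from h import *
t=tiles(cam("wrist"))
for q in t: print(*q)
go(.377,.27,.024,.85)
for q in tiles(cam("side")): print(*q)
E
```

```text
[484. 172.] 0.5092 0.403 65 40 0.576
[282. 153.] 0.3802 0.2757 96 40 -0.72
t 17.1 tcp [0.3801 0.2458 0.1638] yaw 0.852 gap 0.0854 F [ 0.1 -0.1 -0.5] q6 1.11
 shift [ 0.0162 -0.0183  0.1398] turn [ 0.    -0.     0.002] rows>= 3
[316. 293.] 0.5367 -0.4106 68 60 0.931
[268. 186.] 0.5685 0.1002 96 43 0.016
[208. 170.] 0.3798 0.2631 99 54 -0.719
[235. 148.] 0.5245 0.3981 106 51 0.572
```

Call:
{"name": "carry_out", "arguments": {
  "steps": [
    [1, 0.0113, -0.0098, 0.05, 0, 0, 0],
    [1, 0.0113, -0.0098, 0.05, 0, 0, 0],
    [1, 0, 0, 0.025, 0, 0, 0],
    [1, 0, 0, 0.015, 0, 0, 0],
    [-1, 0, 0, 0, 0, 0, 0],
    [-1, 0, 0, 0, 0, 0, 0],
    [-1, 0, 0, 0, 0, 0, 0],
    [-1, 0, 0, 0, 0, 0, 0],
    [-1, 0, 0, 0, 0, 0, 0]
  ]
}}

```text
clock: 18.23
tcp_pos: [0.3809, 0.2759, 0.025]
orientation: [0.0, 0.911, 0.412, 0.001]
wrist_force: [-1.0, -1.1, 6.0]
finger_gap: 0.0379
```

```bash
cat >> h.py <<'E'
def held(W,dz=.0098):
    """held tile's centre and corners in the tool frame, top dz above.. below TCP"""
    hsv=cv2.cvtColor(W["color"],cv2.COLOR_RGB2HSV)
    m=((hsv[...,0]<13)&(hsv[...,1]>130)&(hsv[...,2]>85)).astype(np.uint8)
    k=max(cv2.findContours(cv2.morphologyEx(m,cv2.MORPH_CLOSE,np.ones((5,5))),cv2.RETR_EXTERNAL,cv2.CHAIN_APPROX_NONE)[0],key=cv2.contourArea).reshape(-1,2)
    s=env.get_state()
    P=intool(ray(W,k,s["tcp_pos"][2]-dz))
    return "x",np.percentile(P[:,0],[0,100]).round(4),"y",np.percentile(P[:,1],[0,100]).round(4)
E
python3 - <<'E'
from h import *
go(.593,-.006,.12,.013)
W=cam("wrist");print(held(W))
E
```

```text
t 18.2 tcp [0.3809 0.2759 0.025 ] yaw 0.85 gap 0.0379 F [-1.  -1.1  6. ] q6 1.18
 shift [-0.0716  0.3455 -0.0948] turn [ 0.    -0.002  0.837] rows>= 7
('x', array([-0.0186,  0.0211]), 'y', array([-0.0507,  0.0433]))
```

Call:
{"name": "carry_out", "arguments": {
  "steps": [
    [-1, 0, 0, -0.05, 0, 0, 0],
    [-1, 0, 0, -0.06, 0, 0, 0],
    [-1, 0, 0, -0.02, 0, 0, 0],
    [-1, -0.0107, 0.0497, 0, 0, 0, 0],
    [-1, -0.0107, 0.0497, 0, 0, 0, 0],
    [-1, -0.0107, 0.0497, 0, 0, 0, 0],
    [-1, -0.0107, 0.0497, 0, 0, 0, 0],
    [-1, -0.0107, 0.0497, 0, 0, 0, 0],
    [-1, -0.0107, 0.0497, 0, 0, 0, 0],
    [-1, -0.0107, 0.0497, 0, 0, 0, 0],
    [-1, 0, 0, 0, 0, 0, 0.1674],
    [-1, 0, 0, 0, 0, 0, 0.1674],
    [-1, 0, 0, 0, 0, 0, 0.1674],
    [-1, 0, 0, 0, 0, 0, 0.1674],
    [-1, 0, 0, 0, 0, 0, 0.1674],
    [-1, 0, 0, 0.05, 0, 0, 0],
    [-1, 0, 0, 0, 0, 0, 0],
    [-1, 0, 0, 0, 0, 0, 0]
  ]
}}

```text
clock: 20.52
tcp_pos: [0.5922, -0.0104, 0.1048]
orientation: [-0.0, 1.0, 0.006, 0.0]
wrist_force: [0.9, 0.5, -0.8]
finger_gap: 0.0379
```

```bash
python3 - <<'E'
from h import *
go(.593,-.010,.12,.013)
W=cam("wrist");print(held(W)); save(W,"w7.png",scale=1.56)
E
```

```text
t 20.5 tcp [ 0.5922 -0.0104  0.1048] yaw 0.013 gap 0.0379 F [ 0.9  0.5 -0.8] q6 1.4
 shift [ 0.0008 -0.0004 -0.0152] turn [-0. -0. -0.] rows>= 1
('x', array([-0.0196,  0.0193]), 'y', array([-0.0518,  0.0423]))
```

View pics/w7.png

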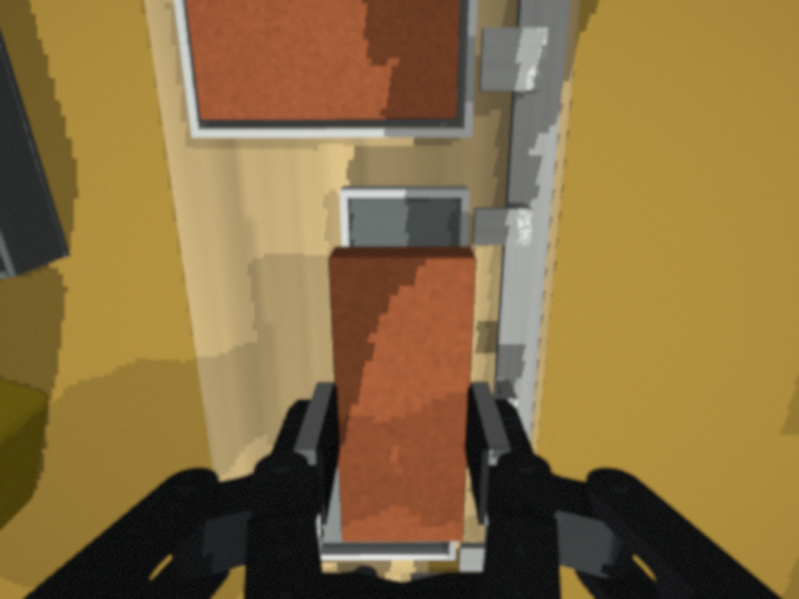

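The strip hangs over the cross compartment. The bay's outer corners are (341,189), (468,189), (321,559) and (456,559), and the tile's top corners are (331,256), (475,256), (342,541) and (462,541). The strip in long2 is seated.

```bash
python3 - <<'E'
from h import *
W=cam("wrist");z=env.get_state()["tcp_pos"][2]
print(intool(ray(W,np.array([(341,189),(468,189),(321,559),(456,559)])/1.5625,.019))[:,:2].round(4))
print(intool(ray(W,np.array([(331,256),(475,256),(342,541),(462,541)])/1.5625,z-.011))[:,:2].round(4))
E
```

```text
[[-0.0243 -0.0598]
 [ 0.0264 -0.0598]
 [-0.0418  0.1284]
 [ 0.0279  0.1286]]
[[-0.0187 -0.0514]
 [ 0.0196 -0.0514]
 [-0.0194  0.044 ]
 [ 0.0197  0.044 ]]
```

Call:
{"name": "carry_out", "arguments": {
  "steps": [
    [-1, 0.0008, -0.002, 0.03, 0, 0, 0],
    [-1, 0, 0, 0.018, 0, 0, 0],
    [-1, 0, 0, 0.008, 0, 0, 0],
    [-1, 0, 0, 0.008, 0, 0, 0],
    [-1, 0, 0, 0, 0, 0, 0],
    [-1, 0, 0, 0, 0, 0, 0]
  ]
}}

```text
clock: 21.38
tcp_pos: [0.5931, -0.0084, 0.0404]
orientation: [0.0, 1.0, 0.006, 0.0]
wrist_force: [-0.4, -0.6, -1.5]
finger_gap: 0.0377
```

```bash
python3 - <<'E'
from h import *
go(.593,-.010,.12,.013)
W=cam("wrist");print(held(W)); save(W,"w8.png",crop=(150,100,400,384),scale=2)
E
```

```text
t 21.4 tcp [ 0.5931 -0.0084  0.0404] yaw 0.012 gap 0.0377 F [-0.4 -0.6 -1.5] q6 1.41
 shift [-0.0001  0.0016 -0.0796] turn [ 0.    -0.001 -0.001] rows>= 2
('x', array([-0.0716,  0.0186]), 'y', array([-0.1111, -0.0843]))
```

View pics/w8.png

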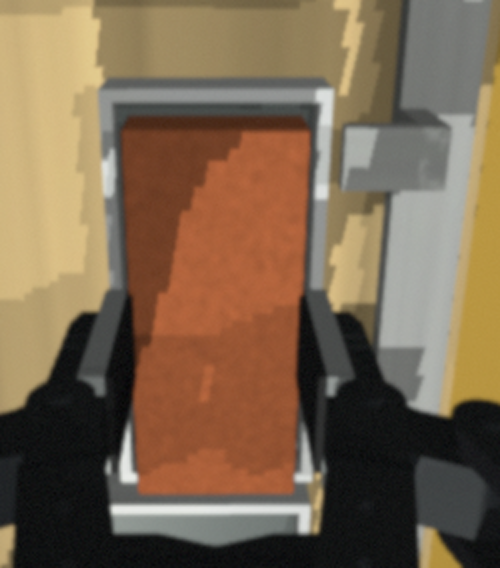

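The strip sits within the cross rims. Releasing and pressing.

Call:
{"name": "carry_out", "arguments": {
  "steps": [
    [0.25, 0, 0, 0, 0, 0, 0],
    [0.25, 0, 0, 0, 0, 0, 0],
    [0.25, 0, 0, 0, 0, 0, 0],
    [0.25, 0, 0, -0.041, 0, 0, 0],
    [-1, 0, -0.004, 0, 0, 0, 0],
    [-1, 0, 0, 0, 0, 0, 0],
    [-1, 0, 0, 0, 0, 0, 0],
    [-1, 0, 0, 0.02, 0, 0, 0],
    [-1, 0, 0, 0.01, 0, 0, 0],
    [-1, 0, 0, 0.006, 0, 0, 0],
    [-1, 0, 0, 0.005, 0, 0, 0],
    [-1, 0, 0, 0, 0, 0, 0],
    [-1, 0, 0, 0, 0, 0, 0]
  ]
}}

```text
clock: 23.05
tcp_pos: [0.5916, -0.0042, 0.042]
orientation: [0.0, 1.0, 0.006, -0.0]
wrist_force: [-9.2, 0.3, 19.2]
finger_gap: -0.0
```

Call:
{"name": "carry_out", "arguments": {
  "steps": [
    [-1, 0, 0, -0.05, 0, 0, 0],
    [1, -0.014, -0.053, -0.02, 0, 0, 0],
    [1, -0.014, -0.053, -0.02, 0, 0, 0],
    [1, -0.014, -0.053, -0.02, 0, 0, 0],
    [1, -0.014, -0.053, -0.02, 0, 0, 0],
    [1, -0.014, -0.053, 0, 0, 0, 0],
    [1, -0.014, -0.053, 0, 0, 0, 0],
    [1, -0.014, -0.053, 0, 0, 0, 0],
    [1, 0, 0, 0, 0, 0, -0.178],
    [1, 0, 0, 0, 0, 0, -0.178],
    [1, 0, 0, 0, 0, 0, -0.178],
    [1, 0, 0, 0, 0, 0, -0.178],
    [1, 0, 0, 0, 0, 0, -0.178],
    [1, 0, 0, 0, 0, 0, -0.178],
    [1, 0, 0, 0, 0, 0, -0.178],
    [1, 0, 0, 0, 0, 0, -0.178],
    [1, 0, 0, 0, 0, 0, -0.178],
    [1, 0, 0, 0, 0, 0, -0.178],
    [1, 0, 0, 0, 0, 0, -0.178],
    [1, 0, 0, 0, 0, 0, -0.178]
  ]
}}

```text
clock: 25.55
tcp_pos: [0.4903, 0.3656, 0.1698]
orientation: [0.0, 0.474, 0.881, 0.0]
wrist_force: [0.3, -0.4, 0.0]
finger_gap: 0.0854
```

```bash
python3 - <<'E'
from h import *
t=tiles(cam("wrist"))
for q in t: print(*q)
t=[q for q in t if 85<q[3]<105][0]
print(t); yaw=t[5]+np.pi/2
go(t[1],t[2],.0235,yaw)
for q in tiles(cam("side")): print(*q)
E
```

```text
[281. 229.] 0.5244 0.4158 100 40 0.575
(array([281., 229.]), 0.5244, 0.4158, 100, 40, np.float64(0.575))
t 25.6 tcp [0.4903 0.3655 0.1698] yaw 2.16 gap 0.0851 F [-0.4  0.3  0.2] q6 -0.08
 shift [0.0229 0.0562 0.1463] turn [ 0.001 -0.     0.014] rows>= 3
[316. 293.] 0.5368 -0.4106 68 60 0.93
[285. 200.] 0.5993 -0.0005 98 40 1.569
[268. 186.] 0.5686 0.1006 96 44 0.009
[235. 148.] 0.5245 0.3981 106 51 0.572
```

Call:
{"name": "carry_out", "arguments": {
  "steps": [
    [1, 0.0115, 0.028, 0.05, 0, 0, 0],
    [1, 0.0114, 0.028, 0.05, 0, 0, 0.014],
    [1, 0, 0, 0.03, 0, 0, 0],
    [1, 0, 0, 0.016, 0, 0, 0],
    [-1, 0, 0, 0, 0, 0, 0],
    [-1, 0, 0, 0, 0, 0, 0],
    [-1, 0, 0, 0, 0, 0, 0],
    [-1, 0, 0, 0, 0, 0, 0],
    [-1, 0, 0, 0, 0, 0, 0]
  ]
}}

```text
clock: 26.78
tcp_pos: [0.5259, 0.4159, 0.0264]
orientation: [0.001, 0.483, 0.876, 0.002]
wrist_force: [-0.3, -0.8, 6.3]
finger_gap: 0.0379
```

```bash
python3 - <<'E'
from h import *
go(.567,.1655,.12,1.584)
W=cam("wrist");print(held(W))
E
```

```text
t 26.8 tcp [0.5259 0.4159 0.0264] yaw 2.134 gap 0.0379 F [-0.3 -0.8  6.3] q6 -0.01
 shift [-0.2336 -0.0985 -0.094 ] turn [ 0.004 -0.001  0.55 ] rows>= 5
('x', array([-0.0188,  0.0206]), 'y', array([-0.0543,  0.0411]))
```

Call:
{"name": "carry_out", "arguments": {
  "steps": [
    [-1, 0, 0, -0.05, 0, 0, 0],
    [-1, 0, 0, -0.06, 0, 0, 0],
    [-1, -0.0468, -0.0193, 0, 0, 0, 0],
    [-1, -0.0468, -0.0193, 0, 0, 0, 0],
    [-1, -0.0468, -0.0193, 0, 0, 0, 0],
    [-1, -0.0468, -0.0193, 0, 0, 0, 0],
    [-1, -0.0468, -0.0193, 0, 0, 0, 0],
    [-1, 0, 0, 0, 0, 0, 0.1375],
    [-1, 0, 0, 0, 0, 0, 0.1375],
    [-1, 0, 0, 0, 0, 0, 0.1375],
    [-1, 0, 0, 0, 0, 0, 0.1375],
    [-1, 0, 0, 0.03, 0, 0, 0],
    [-1, 0, 0, 0, 0, 0, 0],
    [-1, 0, 0, 0, 0, 0, 0]
  ]
}}

```text
clock: 28.58
tcp_pos: [0.5681, 0.1658, 0.1046]
orientation: [0.0, 0.702, 0.712, 0.0]
wrist_force: [0.7, -0.1, -1.9]
finger_gap: 0.0376
```

```bash
python3 - <<'E'
from h import *
go(.569,.1663,.12,1.584)
W=cam("wrist");print(held(W)); save(W,"w9.png",scale=1.56)
E
```

```text
t 28.6 tcp [0.5681 0.1658 0.1046] yaw 1.584 gap 0.0376 F [ 0.7 -0.1 -1.9] q6 0.13
 shift [ 0.0005  0.001  -0.0154] turn [ 0. -0.  0.] rows>= 1
('x', array([-0.0187,  0.0204]), 'y', array([-0.0553,  0.0396]))
```

View pics/w9.png

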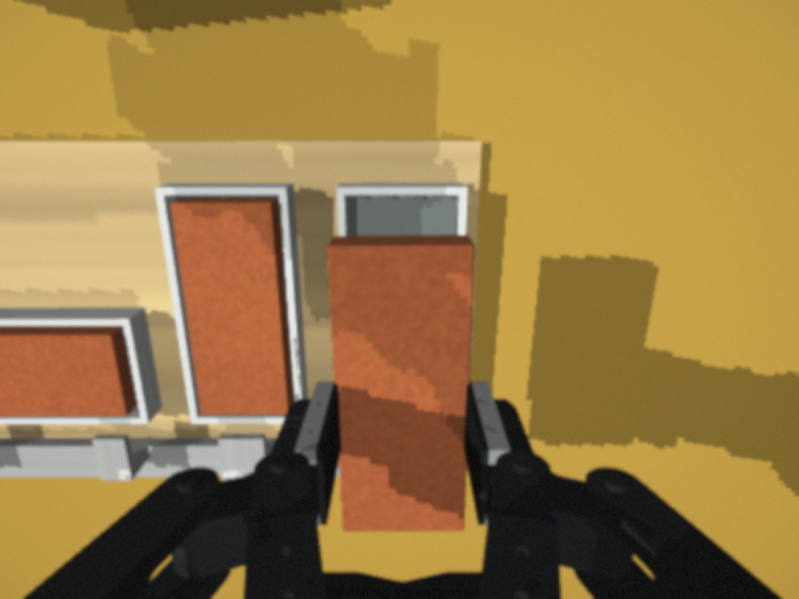

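Both placed strips look seated and flat. Long1's near corners are (337,187), (467,186), and the held tile's top corners are (328,246), (473,246), (343,529) and (465,529).

```bash
python3 - <<'E'
from h import *
W=cam("wrist");z=env.get_state()["tcp_pos"][2]
print(intool(ray(W,np.array([(337,187),(467,186),(157,188),(294,187)])/1.5625,.019))[:,:2].round(4))
print(intool(ray(W,np.array([(328,246),(473,246),(343,529),(465,529)])/1.5625,z-.0124))[:,:2].round(4))
E
```

```text
[[-0.0248 -0.0591]
 [ 0.0268 -0.0595]
 [-0.0962 -0.0586]
 [-0.0419 -0.059 ]]
[[-0.0187 -0.0522]
 [ 0.02   -0.0522]
 [-0.0182  0.0422]
 [ 0.0216  0.0422]]
```

Call:
{"name": "carry_out", "arguments": {
  "steps": [
    [-1, 0, 0, 0.03, 0, 0, 0],
    [-1, 0, 0, 0.018, 0, 0, 0],
    [-1, 0, 0, 0.008, 0, 0, 0],
    [-1, 0, 0, 0.007, 0, 0, 0],
    [-1, 0, 0, 0, 0, 0, 0],
    [-1, 0, 0, 0, 0, 0, 0]
  ]
}}

```text
clock: 29.42
tcp_pos: [0.5683, 0.1659, 0.0414]
orientation: [0.0, 0.702, 0.712, 0.0]
wrist_force: [0.0, -0.4, -1.9]
finger_gap: 0.0376
```

Call:
{"name": "carry_out", "arguments": {
  "steps": [
    [0.25, 0, 0, 0, 0, 0, 0],
    [0.25, 0, 0, 0, 0, 0, 0],
    [0.25, 0, 0, 0, 0, 0, 0],
    [0.25, 0, 0, -0.041, 0, 0, 0],
    [-1, 0, -0.005, 0, 0, 0, 0],
    [-1, 0, 0, 0, 0, 0, 0],
    [-1, 0, 0, 0, 0, 0, 0]
  ]
}}

```text
clock: 30.3
tcp_pos: [0.5621, 0.1656, 0.0808]
orientation: [-0.001, 0.702, 0.712, -0.001]
wrist_force: [-0.3, -1.2, -1.0]
finger_gap: 0.0003
```

```bash
python3 - <<'E'
from h import *
go(.563,.166,.04,1.584)
W=cam("wrist"); save(W,"w10.png",scale=1.56)
E
```

```text
t 30.3 tcp [0.5621 0.1656 0.0808] yaw 1.585 gap 0.0003 F [-0.3 -1.2 -1. ] q6 0.14
 shift [0.0004 0.0009 0.0408] turn [-0.002  0.     0.001] rows>= 1
```

View pics/w10.png

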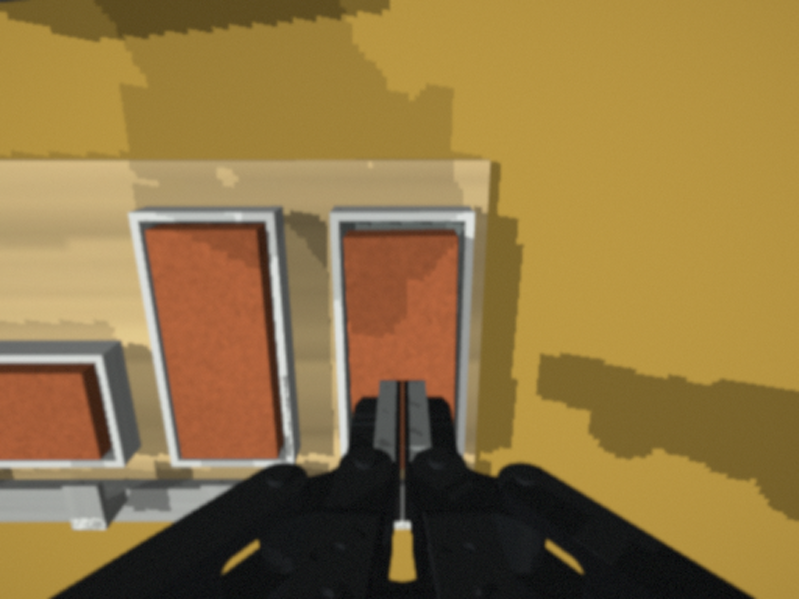

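Strip 3 is inside long1's rims, so I press it down and then go to the square.

Call:
{"name": "carry_out", "arguments": {
  "steps": [
    [-1, 0, 0, 0.02, 0, 0, 0],
    [-1, 0, 0, 0.01, 0, 0, 0],
    [-1, 0, 0, 0.007, 0, 0, 0],
    [-1, 0, 0, 0.005, 0, 0, 0],
    [-1, 0, 0, 0, 0, 0, 0],
    [-1, 0, 0, 0, 0, 0, 0]
  ]
}}

```text
clock: 31.1
tcp_pos: [0.5621, 0.1656, 0.042]
orientation: [-0.0, 0.702, 0.712, -0.0]
wrist_force: [-8.2, -2.9, 18.1]
finger_gap: -0.0
```

Call:
{"name": "carry_out", "arguments": {
  "steps": [
    [-1, 0, 0, -0.05, 0, 0, 0],
    [1, 0, 0, -0.06, 0, 0, 0],
    [1, -0.0536, -0.0047, -0.03, 0, 0, 0],
    [1, -0.0536, -0.0047, 0, 0, 0, 0],
    [1, -0.0536, -0.0047, 0, 0, 0, 0],
    [1, -0.0536, -0.0047, 0, 0, 0, 0],
    [1, -0.0536, -0.0047, 0, 0, 0, 0],
    [1, -0.0536, -0.0047, 0, 0, 0, 0],
    [1, -0.0536, -0.0047, 0, 0, 0, 0],
    [1, -0.0536, -0.0047, 0, 0, 0, 0],
    [1, -0.0536, -0.0047, 0, 0, 0, 0],
    [1, -0.0536, -0.0047, 0, 0, 0, 0],
    [1, 0, 0, 0, 0, 0, 0.1635],
    [1, 0, 0, 0, 0, 0, 0.1635],
    [1, 0, 0, 0, 0, 0, 0.1635],
    [1, 0, 0, 0, 0, 0, 0.1635],
    [1, 0, 0, 0, 0, 0, 0]
  ]
}}

```text
clock: 33.22
tcp_pos: [0.5234, -0.371, 0.1797]
orientation: [0.0, 0.893, 0.449, 0.0]
wrist_force: [0.6, -0.4, 0.0]
finger_gap: 0.0851
```

```bash
python3 - <<'E'
from h import *
W=cam("wrist")
for q in tiles(W): print(*q)
for q in tiles(W,z=.014): print(*q)
go(.5406,-.4054,.0215,.93)
for n in("side","scene"):
  for q in tiles(cam(n)): print(*q)
E
```

```text
[238. 206.] 0.5393 -0.4048 62 60 -0.634
[238. 206.] 0.5373 -0.4028 60 59 -0.634
t 33.3 tcp [ 0.5234 -0.371   0.1797] yaw 0.934 gap 0.0857 F [-0.  -0.2  0.5] q6 -0.1
 shift [-0.0174  0.0343  0.1582] turn [ 0.    -0.     0.004] rows>= 3
[316. 293.] 0.5367 -0.4106 68 60 0.931
[285. 200.] 0.5993 -0.0005 98 40 1.569
[267. 186.] 0.569 0.1004 96 43 0.009
[262. 175.] 0.5692 0.1735 95 44 0.006
[258. 249.] 0.5559 0.1596 91 34 0.039
[245. 235.] 0.5564 0.0871 91 34 -0.0
[223. 221.] 0.5735 -0.0104 89 26 1.363
[182. 161.] 0.534 -0.3998 57 56 -0.634
```

Call:
{"name": "carry_out", "arguments": {
  "steps": [
    [1, -0.0085, 0.0167, 0.05, 0, 0, 0],
    [1, -0.0085, 0.0166, 0.05, 0, 0, 0],
    [1, 0, 0, 0.04, 0, 0, 0],
    [1, 0, 0, 0.019, 0, 0, 0],
    [-1, 0, 0, 0, 0, 0, 0],
    [-1, 0, 0, 0, 0, 0, 0],
    [-1, 0, 0, 0, 0, 0, 0],
    [-1, 0, 0, 0, 0, 0, 0]
  ]
}}

```text
clock: 34.38
tcp_pos: [0.5407, -0.4051, 0.0225]
orientation: [0.001, 0.894, 0.449, 0.001]
wrist_force: [0.0, 1.4, 4.0]
finger_gap: 0.0577
```

```bash
python3 - <<'E'
from h import *
go(.585,-.106,.14,.013)
W=cam("wrist");print(held(W,.008))
E
```

```text
t 34.4 tcp [ 0.5407 -0.4051  0.0225] yaw 0.931 gap 0.0577 F [0.  1.4 4. ] q6 -0.12
 shift [ 0.2663 -0.1427 -0.118 ] turn [ 0.003 -0.001  0.918] rows>= 6
('x', array([-0.0286,  0.0312]), 'y', array([-0.0332,  0.0259]))
```

Call:
{"name": "carry_out", "arguments": {
  "steps": [
    [-1, 0, 0, -0.05, 0, 0, 0],
    [-1, 0, 0, -0.06, 0, 0, 0],
    [-1, 0, 0, -0.015, 0, 0, 0],
    [-1, 0.0444, -0.0238, 0, 0, 0, 0],
    [-1, 0.0444, -0.0238, 0, 0, 0, 0],
    [-1, 0.0444, -0.0238, 0, 0, 0, 0],
    [-1, 0.0444, -0.0238, 0, 0, 0, 0],
    [-1, 0.0444, -0.0238, 0, 0, 0, 0],
    [-1, 0.0444, -0.0238, 0, 0, 0, 0],
    [-1, 0, 0, 0, 0, 0, 0.153],
    [-1, 0, 0, 0, 0, 0, 0.153],
    [-1, 0, 0, 0, 0, 0, 0.153],
    [-1, 0, 0, 0, 0, 0, 0.153],
    [-1, 0, 0, 0, 0, 0, 0.153],
    [-1, 0, 0, 0, 0, 0, 0.153],
    [-1, 0, 0, 0.04, 0, 0, 0],
    [-1, 0, 0, 0, 0, 0, 0],
    [-1, 0, 0, 0, 0, 0, 0]
  ]
}}

```text
clock: 36.67
tcp_pos: [0.5843, -0.1054, 0.106]
orientation: [-0.0, 1.0, 0.006, -0.0]
wrist_force: [0.4, 0.5, -1.2]
finger_gap: 0.0578
```

```bash
python3 - <<'E'
from h import *
go(.585,-.106,.12,.013)
W=cam("wrist");print(held(W,.0085)); save(W,"w11.png",scale=1.56)
E
```

```text
t 36.7 tcp [ 0.5843 -0.1054  0.106 ] yaw 0.013 gap 0.0578 F [ 0.4  0.5 -1.2] q6 1.24
 shift [ 0.0007  0.0006 -0.014 ] turn [-0.     0.001 -0.   ] rows>= 1
('x', array([-0.0299,  0.0293]), 'y', array([-0.0361,  0.0246]))
```

View pics/w11.png

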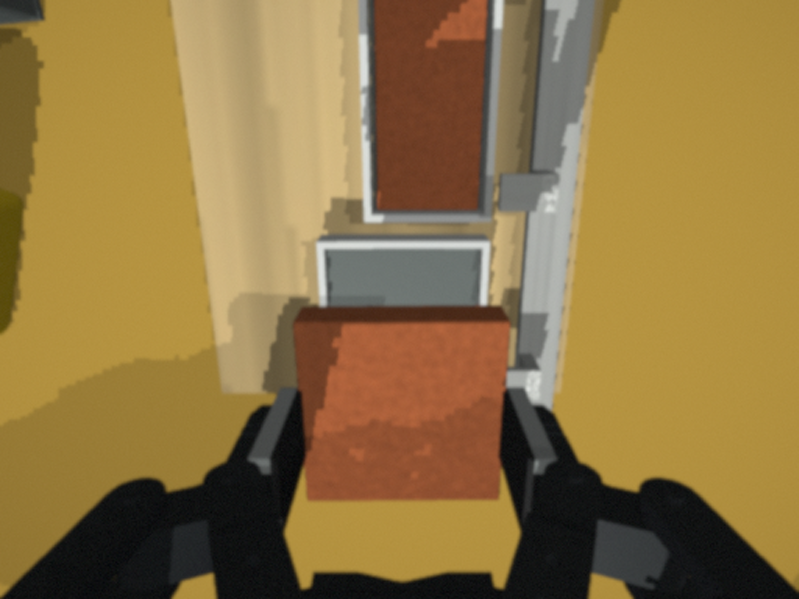

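The square hangs over its compartment. The bay's outer corners are (317,239), (490,239), and the tile's top corners are (296,322), (509,322), (308,499) and (498,499).

```bash
python3 - <<'E'
from h import *
W=cam("wrist");z=env.get_state()["tcp_pos"][2]
print(intool(ray(W,np.array([(317,239),(490,239)])/1.5625,.019))[:,:2].round(4))
print(intool(ray(W,np.array([(296,322),(509,322),(308,499),(498,499)])/1.5625,z-.0085))[:,:2].round(4))
E
```

```text
[[-0.0351 -0.0393]
 [ 0.0365 -0.0393]]
[[-0.0287 -0.0336]
 [ 0.0294 -0.0336]
 [-0.0289  0.0252]
 [ 0.0299  0.0252]]
```

Call:
{"name": "carry_out", "arguments": {
  "steps": [
    [-1, 0.0004, 0.0009, 0.03, 0, 0, 0],
    [-1, 0, 0, 0.022, 0, 0, 0],
    [-1, 0, 0, 0.009, 0, 0, 0],
    [-1, 0, 0, 0.0075, 0, 0, 0],
    [-1, 0, 0, 0, 0, 0, 0],
    [-1, 0, 0, 0, 0, 0, 0]
  ]
}}

```text
clock: 37.52
tcp_pos: [0.5853, -0.1065, 0.038]
orientation: [0.0, 1.0, 0.006, 0.001]
wrist_force: [0.4, -0.3, -0.6]
finger_gap: 0.0577
```

Call:
{"name": "carry_out", "arguments": {
  "steps": [
    [0.7, 0, 0, 0, 0, 0, 0],
    [0.7, 0, 0, 0, 0, 0, 0],
    [0.7, 0, 0, 0, 0, 0, 0],
    [0.7, 0, 0, -0.043, 0, 0, 0],
    [-1, 0, -0.004, 0, 0, 0, 0],
    [-1, 0, 0, 0, 0, 0, 0],
    [-1, 0, 0, 0, 0, 0, 0],
    [-1, 0, 0, 0, 0, 0, 0],
    [-1, 0, 0, 0, 0, 0, 0]
  ]
}}

```text
clock: 38.65
tcp_pos: [0.5844, -0.1023, 0.0796]
orientation: [-0.0, 1.0, 0.006, -0.001]
wrist_force: [-0.3, -0.2, -0.5]
finger_gap: 0.0003
```

```bash
python3 - <<'E'
from h import *
go(.585,-.102,.04,.013)
W=cam("wrist"); save(W,"w12.png",scale=1.56)
E
```

```text
t 38.6 tcp [ 0.5844 -0.1023  0.0796] yaw 0.012 gap 0.0003 F [-0.3 -0.2 -0.5] q6 1.25
 shift [ 0.0006 -0.0003  0.0396] turn [-0.     0.001 -0.001] rows>= 1
```

View pics/w12.png

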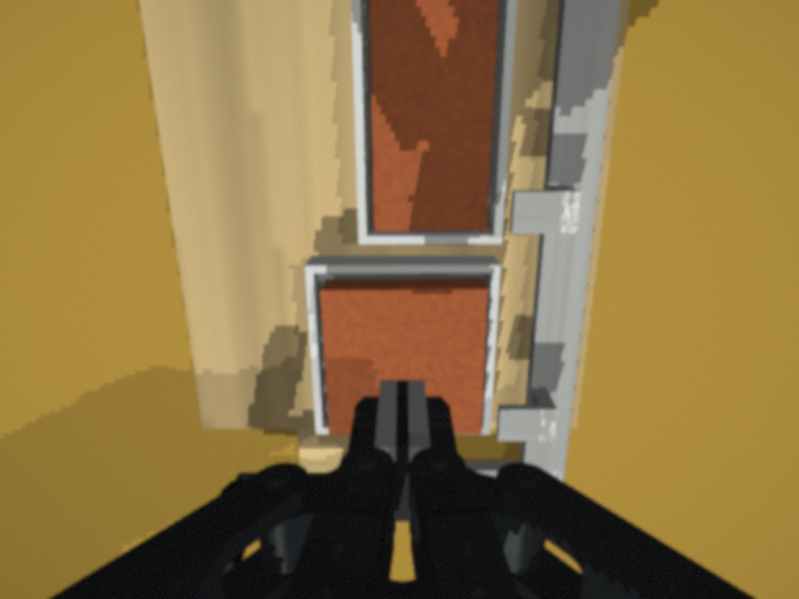

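The square lies inside its rims. Pressing, then rising for a numeric check.

Call:
{"name": "carry_out", "arguments": {
  "steps": [
    [-1, 0, 0, 0.02, 0, 0, 0],
    [-1, 0, 0, 0.01, 0, 0, 0],
    [-1, 0, 0, 0.006, 0, 0, 0],
    [-1, 0, 0, 0.005, 0, 0, 0],
    [-1, 0, 0, 0, 0, 0, 0],
    [-1, 0, 0, 0, 0, 0, 0]
  ]
}}

```text
clock: 39.45
tcp_pos: [0.5843, -0.1022, 0.042]
orientation: [0.0, 1.0, 0.006, 0.0]
wrist_force: [-8.8, 2.1, 19.1]
finger_gap: -0.0004
```

Call:
{"name": "carry_out", "arguments": {
  "steps": [
    [-1, 0, 0, -0.05, 0, 0, 0],
    [1, -0.01, -0.03, -0.06, 0, 0, 0],
    [1, -0.01, -0.045, -0.05, 0, 0, 0],
    [1, 0, -0.05, -0.05, 0, 0, 0],
    [1, 0, -0.02, -0.05, 0, 0, -0.157],
    [1, 0, 0, 0, 0, 0, -0.157],
    [1, 0, 0, 0, 0, 0, -0.157],
    [1, 0, 0, 0, 0, 0, -0.157],
    [1, 0, 0, 0, 0, 0, -0.157],
    [1, 0, 0, 0, 0, 0, -0.157],
    [1, 0, 0, 0, 0, 0, -0.157],
    [1, 0, 0, 0, 0, 0, -0.157],
    [1, 0, 0, 0, 0, 0, -0.157],
    [1, 0, 0, 0, 0, 0, -0.157],
    [1, 0, 0, 0, 0, 0, 0]
  ]
}}

```text
clock: 41.32
tcp_pos: [0.5649, 0.0306, 0.2848]
orientation: [0.0, 0.704, 0.711, 0.0]
wrist_force: [-0.0, -0.2, 0.3]
finger_gap: 0.0855
```

```bash
python3 - <<'E'
from h import *
W=cam("wrist")
for q in tiles(W,z=.021): print(*q)
go(.5195,-.164,.15,1.641)
np.savez("w.npz",**{k:np.array(v) for k,v in W.items()})
h=cv2.cvtColor(W["color"],cv2.COLOR_RGB2HSV)
m=(h[...,2]<55).astype(np.uint8)
for k in cv2.findContours(m,cv2.RETR_EXTERNAL,cv2.CHAIN_APPROX_NONE)[0]:
    if 30<cv2.contourArea(k)<3000:
        p=k.reshape(-1,2); print("dark",p.mean(0).round(),cv2.contourArea(k),ray(W,p.mean(0),.045)[0].round(4))
E
```

```text
[227. 175.] 0.5939 -0.0041 96 40 -1.561
[147. 167.] 0.5863 -0.1014 61 60 -1.55
[372. 151.] 0.5648 0.1676 95 42 0.02
[312. 150.] 0.5643 0.0962 95 41 0.013
t 41.4 tcp [0.5648 0.0306 0.2848] yaw 1.58 gap 0.0854 F [ 0.8  0.1 -0.1] q6 -0.1
 shift [-0.1942 -0.0471  0.1348] turn [ 0.    -0.    -0.061] rows>= 5
dark [255. 376.] 2073.0 [0.8844 0.0312 0.045 ]
dark [233. 349.] 122.5 [0.8358 0.001  0.045 ]
dark [237. 332.] 81.5 [0.8072 0.0062 0.045 ]
dark [ 86. 128.] 483.5 [ 0.535  -0.1545  0.045 ]
dark [295.  33.] 104.0 [0.4398 0.0678 0.045 ]
```

All four carriers are pressed down: the fingertip stopped at the same 42 mm TCP height each time at about 19 N. The tiles measure (0.594,-0.004), (0.586,-0.101), (0.565,0.168) and (0.564,0.096) with yaws aligned. Now the knob.

Call:
{"name": "carry_out", "arguments": {
  "steps": [
    [1, -0.0478, -0.0121, 0.02, 0, 0, 0],
    [1, -0.0478, -0.0121, 0.02, 0, 0, 0],
    [1, -0.0478, -0.0121, 0.02, 0, 0, 0],
    [1, -0.0478, -0.0121, 0.02, 0, 0, 0],
    [1, 0, 0, 0, 0, 0, -0.061],
    [1, 0, 0, 0.05, 0, 0, 0],
    [1, 0, 0, 0.05, 0, 0, 0],
    [1, 0, 0, 0.04, 0, 0, 0],
    [1, 0, 0, 0.0145, 0, 0, 0],
    [1, 0, 0, 0, 0, 0, 0]
  ]
}}

```text
clock: 42.62
tcp_pos: [0.5183, -0.161, 0.0499]
orientation: [-0.001, 0.681, 0.732, -0.0]
wrist_force: [-0.2, -0.0, 0.6]
finger_gap: 0.0853
```

Call:
{"name": "carry_out", "arguments": {
  "steps": [
    [-1, 0, 0, 0, 0, 0, 0],
    [-1, 0, 0, 0, 0, 0, 0],
    [-1, 0, 0, 0, 0, 0, 0],
    [-1, 0, 0, 0, 0, 0, 0],
    [-1, 0, 0, 0, 0, 0, 0],
    [-1, 0, 0, 0, 0, 0, 0]
  ],
  "grip_force": 40
}}

```text
clock: 43.38
tcp_pos: [0.5197, -0.1667, 0.0519]
orientation: [0.004, 0.682, 0.731, -0.003]
wrist_force: [-3.3, -16.2, 1.6]
finger_gap: 0.0163
```

Call:
{"name": "carry_out", "arguments": {
  "steps": [
    [-1, -0.0058, 0.001, 0, 0, 0, 0],
    [-1, -0.008, 0, 0, 0, 0, -0.144],
    [-1, -0.008, 0, 0, 0, 0, -0.144],
    [-1, -0.008, 0, 0, 0, 0, -0.144],
    [-1, -0.008, 0, 0, 0, 0, -0.144],
    [-1, -0.008, 0, 0, 0, 0, -0.144],
    [-1, -0.008, 0, 0, 0, 0, -0.144],
    [-1, -0.008, 0, 0, 0, 0, -0.144],
    [-1, -0.008, 0, 0, 0, 0, -0.144],
    [-1, -0.008, 0, 0, 0, 0, -0.144],
    [-1, -0.008, 0, 0, 0, 0, -0.144],
    [-1, -0.008, 0, 0, 0, 0, -0.144],
    [-1, 0, 0, 0, 0, 0, 0]
  ]
}}

```text
clock: 45.0
tcp_pos: [0.5745, -0.2203, 0.0517]
orientation: [-0.002, -0.044, 0.999, 0.002]
wrist_force: [-8.7, 7.3, 15.2]
finger_gap: 0.0166
```

```bash
python3 - <<'E'
from h import *
go(.5755,-.2208,.05,3.155)
E
```

```text
t 45.0 tcp [ 0.5745 -0.2203  0.0517] yaw -3.054 gap 0.0166 F [-8.7  7.3 15.2] q6 -2.16
 shift [-0.001  -0.0006  0.0017] turn [ 0.003 -0.003  0.074] rows>= 1
```

Call:
{"name": "carry_out", "arguments": {
  "steps": [
    [-1, -0.002, 0, 0, 0, 0, 0],
    [-1, 0, 0, 0, 0, 0, 0],
    [1, 0, 0, 0, 0, 0, 0],
    [1, 0, 0, 0, 0, 0, 0],
    [1, 0, 0, 0, 0, 0, 0],
    [1, 0, 0, 0, 0, 0, 0],
    [1, 0, 0, -0.05, 0, 0, 0],
    [1, 0, 0, -0.06, 0, 0, 0],
    [1, 0, 0.06, -0.06, 0, 0, 0],
    [1, 0, 0.06, -0.03, 0, 0, 0],
    [1, 0, 0.04, 0, 0, 0, 0.153],
    [1, 0, 0, 0, 0, 0, 0.153],
    [1, 0, 0, 0, 0, 0, 0.153],
    [1, 0, 0, 0, 0, 0, 0.153],
    [1, 0, 0, 0, 0, 0, 0.153],
    [1, 0, 0, 0, 0, 0, 0.153],
    [1, 0, 0, 0, 0, 0, 0.153],
    [1, 0, 0, 0, 0, 0, 0.153],
    [1, 0, 0, 0, 0, 0, 0.153],
    [1, 0, 0, 0, 0, 0, 0.153]
  ]
}}

```text
clock: 47.5
tcp_pos: [0.5664, -0.0827, 0.2322]
orientation: [-0.0, 0.663, 0.749, 0.0]
wrist_force: [-0.5, 0.2, -0.0]
finger_gap: 0.0855
```

```bash
python3 - <<'E'
from h import *
W=cam("wrist")
for q in tiles(W,z=.021): print(*q)
go(.5,0,.3,1.58)
save(W,"w13.png",scale=1.56)
E
```

```text
[325. 195.] 0.5939 -0.0042 97 41 -1.557
[237. 177.] 0.5858 -0.1018 61 60 0.023
[489. 187.] 0.5643 0.1675 96 43 0.016
[425. 179.] 0.5642 0.0954 96 42 0.014
t 47.5 tcp [ 0.5664 -0.0827  0.2322] yaw 1.688 gap 0.0854 F [-0.  -1.3  0.4] q6 -0.4
 shift [ 0.0899 -0.0563 -0.0678] turn [-0.    -0.     0.108] rows>= 3
```

The picture limit is reached, so I check the claws and knob numerically from pixel colours.

```bash
python3 - <<'E'
from h import *
W=cam("wrist"); h=cv2.cvtColor(W["color"],cv2.COLOR_RGB2HSV)
for n,y in(("long1",.167),("long2",.0955)):
    for dx in (.030,.034,.036,.038,.040,.042,.044,.046,.05):
        p=proj(W,[[.564+dx,y,.03],[.564+dx,y+.015,.023]]).round().astype(int)
        print(n,dx,[h[v,u].tolist() for u,v in p if 0<=u<512 and 0<=v<384])
m=(h[...,2]<50).astype(np.uint8)
for k in cv2.findContours(m,cv2.RETR_EXTERNAL,cv2.CHAIN_APPROX_NONE)[0]:
    if 40<cv2.contourArea(k)<3000:
        p=k.reshape(-1,2)
        if p[:,1].max()<250: print("dark",p.mean(0).round(),cv2.contourArea(k),"min",p.min(0),"max",p.max(0),ray(W,p.mean(0),.043)[0].round(4))
print(proj(W,[[.5747,-.2205,.024],[.5747,-.2205,.062],[.5747,-.166,.024]]).round())
E
```

```text
long1 0.03 [[10, 169, 140], [10, 170, 141]]
long1 0.034 [[10, 176, 120], [10, 172, 138]]
long1 0.036 [[9, 118, 102], [10, 172, 138]]
long1 0.038 [[38, 9, 118], [10, 166, 138]]
long1 0.04 [[45, 7, 138], [8, 96, 122]]
long1 0.042 [[50, 5, 144], [15, 15, 132]]
long1 0.044 [[45, 7, 144], [38, 7, 139]]
long1 0.046 [[45, 7, 145], [23, 15, 134]]
long1 0.05 [[60, 4, 143], [38, 7, 139]]
long2 0.03 [[10, 168, 144], [10, 169, 146]]
long2 0.034 [[10, 171, 127], [10, 172, 141]]
long2 0.036 [[9, 149, 118], [10, 173, 140]]
long2 0.038 [[9, 95, 110], [10, 172, 142]]
long2 0.04 [[40, 6, 132], [10, 169, 127]]
long2 0.042 [[45, 7, 149], [10, 87, 108]]
long2 0.044 [[60, 3, 149], [9, 89, 109]]
long2 0.046 [[60, 5, 149], [10, 49, 115]]
long2 0.05 [[50, 5, 149], [75, 4, 128]]
dark [126. 160.] 576.5 min [ 98 150] max [155 172] [ 0.5734 -0.2086  0.043 ]
dark [434.  46.] 96.0 min [378  45] max [491  47] [0.4403 0.0576 0.043 ]
dark [453.  32.] 113.0 min [447  25] max [460  40] [0.428  0.0703 0.043 ]
[[121. 156.]
 [105. 165.]
 [175. 162.]]
```

Claw edges begin 38 to 40 mm from the compartment centres (39 mm expected when locked), and the knob measures at the locked position. Handing in.

```bash
python3 -c "
from h import *
print(env.hand_in())"
```

```text
the job is handed in; nothing more can be done
None
```

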